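Hang the hand mirrors on the stand, largest first, and lock the keeper

TASK

Turn the knob on top of the mirror stand until the yellow keeper clicks open, then hang every hand mirror lying on the trunk lid on the stand's one prong by the ring in its handle, one at a time, the largest first and on down to the smallest. When all of them hang there, turn the knob back until the keeper clicks shut over the prong, and leave the sindoor pot and the glass bottle standing where they are.

Things in the scene. Friction and masses are not known exactly. Their poses are not given: they have to be found in the camera images.
- mirror1_grip (a point): red hand mirror, largest of four sizes: flat round disc 104 mm across, straight handle ending in a ring (eye); 203 mm long, 12 mm thick, about 130 g; starts lying flat. Point on the handle, mid-thickness; x along the handle to the eye, z square to the face (either face may be up). Handle 18 mm wide, straight from x = -17 to +35 mm; disc centre at x = -72 mm. May be absent (None).
- mirror1_eye (a point): centre of the red mirror's eye, 55 mm from its grip point along +x, same axes: an eight-sided ring of round 10 mm bar, hole about 28 mm across. May be absent (None).
- mirror2_grip (a point): green hand mirror, second of four sizes: flat round disc 88 mm across, straight handle ending in a ring (eye); 187 mm long, 12 mm thick, about 110 g; starts lying flat. Point on the handle, mid-thickness; x along the handle to the eye, z square to the face (either face may be up). Handle 18 mm wide, straight from x = -17 to +35 mm; disc centre at x = -64 mm. May be absent (None).
- mirror2_eye (a point): centre of the green mirror's eye, 55 mm from its grip point along +x, same axes: an eight-sided ring of round 10 mm bar, hole about 28 mm across. May be absent (None).
- mirror3_grip (a point): orange hand mirror, third of four sizes: flat round disc 72 mm across, straight handle ending in a ring (eye); 171 mm long, 12 mm thick, about 90 g; starts lying flat. Point on the handle, mid-thickness; x along the handle to the eye, z square to the face (either face may be up). Handle 18 mm wide, straight from x = -17 to +35 mm; disc centre at x = -56 mm. May be absent (None).
- mirror3_eye (a point): centre of the orange mirror's eye, 55 mm from its grip point along +x, same axes: an eight-sided ring of round 10 mm bar, hole about 28 mm across. May be absent (None).
- mirror4_grip (a point): white hand mirror, smallest of four sizes: flat round disc 56 mm across, straight handle ending in a ring (eye); 155 mm long, 12 mm thick, about 70 g; starts lying flat. Point on the handle, mid-thickness; x along the handle to the eye, z square to the face (either face may be up). Handle 18 mm wide, straight from x = -17 to +35 mm; disc centre at x = -48 mm. May be absent (None).
- mirror4_eye (a point): centre of the white mirror's eye, 55 mm from its grip point along +x, same axes: an eight-sided ring of round 10 mm bar, hole about 28 mm across. May be absent (None).
- prong: the hook: a straight brass rod 10 mm thick rising at 55 degrees from level, leaning away from the stand's post towards the robot. Origin at its root on the post, 212 mm up; z along the rod to its free end, 108 mm long plus rounded tip; x square to it, away from the robot and up; y level. Mirrors hang by the eye, disc down, and tend to slide to the root.
- stand: fixed mirror stand, origin on the table under its upright wooden post (26 mm thick, 308 mm high), x away from the side the prong leans to. Its dark base, 150 mm square and 12 mm high, is centred 20 mm towards the prong side. The prong's root is 6 mm from the post's axis. The keeper turns on top of the post.
- keeper (a joint): angle of the yellow keeper arm on top of the post, rad: 0 = shut, arm over the prong's tip so nothing passes on or off; 1.3 = open, arm swung aside. Grows counterclockwise seen from above, stops at 0 and 1.3. A detent has its hump at 0.65 (about 0.15 N m to pass); past the hump it clicks home to the near stop by itself.
- keeper_grip (a point): grip of the keeper's black knob, on its upright axis, 336 mm above the table: a bar 60 mm long, 14 mm thick, 34 mm high, 14 mm of it above this point and 20 mm below, down to the keeper arm. x along the bar (the yellow arm, 115 mm long, points to -x), z up; turns with the keeper.
- sindoor_pot: white ceramic sindoor pot with closed lid, 74 mm wide, 72 mm high, origin under its centre; leave it alone
- glass_bottle: sealed green glass bottle, 48 mm wide, 110 mm high, origin under its centre; leave it alone
- comb: wooden comb, 160 mm long, lying flat; not needed
- powder_tin: red tin, 64 mm wide, 120 mm high, origin under its centre; not needed
There are look-alikes about, which are no part of the job. What is shaped like the part that bears mirror1_grip but blue or purple is not meant.

How it is judged (in metres and radians):
On the way, in this order (a step that is already met when the one before it is completed fails the run):
1. the keeper is turned past its detent to fully open (value of joint keeper above 1.1 rad), for 0.2 s.
2. the largest (red) mirror, if there, hangs by its eye on the prong, let go of (x of mirror1_eye in the frame of prong between -0.017 and 0.017 m and y of mirror1_eye in the frame of prong between -0.017 and 0.017 m and z of mirror1_eye in the frame of prong between -0.005 and 0.095 m and angle between the z axis of mirror1_eye and the z axis of prong, either way round below 1.3 rad and contact force between the fingers and mirror1 below 0.5 N and linear speed of mirror1 below 0.2 m/s), for 0.3 s.
3. the next (green) mirror, if there, hangs by its eye on the prong, let go of (x of mirror2_eye in the frame of prong between -0.017 and 0.017 m and y of mirror2_eye in the frame of prong between -0.017 and 0.017 m and z of mirror2_eye in the frame of prong between -0.005 and 0.095 m and angle between the z axis of mirror2_eye and the z axis of prong, either way round below 1.3 rad and contact force between the fingers and mirror2 below 0.5 N and linear speed of mirror2 below 0.2 m/s), for 0.3 s.
4. the next (orange) mirror, if there, hangs by its eye on the prong, let go of (x of mirror3_eye in the frame of prong between -0.017 and 0.017 m and y of mirror3_eye in the frame of prong between -0.017 and 0.017 m and z of mirror3_eye in the frame of prong between -0.005 and 0.095 m and angle between the z axis of mirror3_eye and the z axis of prong, either way round below 1.3 rad and contact force between the fingers and mirror3 below 0.5 N and linear speed of mirror3 below 0.2 m/s), for 0.3 s.
5. the smallest (white) mirror, if there, hangs by its eye on the prong, let go of (x of mirror4_eye in the frame of prong between -0.017 and 0.017 m and y of mirror4_eye in the frame of prong between -0.017 and 0.017 m and z of mirror4_eye in the frame of prong between -0.005 and 0.095 m and angle between the z axis of mirror4_eye and the z axis of prong, either way round below 1.3 rad and contact force between the fingers and mirror4 below 0.5 N and linear speed of mirror4 below 0.2 m/s), for 0.3 s.
6. the keeper is turned back past its detent to shut (value of joint keeper below 0.2 rad), for 0.2 s.
At the end, for the whole second after the job is handed in: Keeper shut (below 0.2 rad); every mirror present hangs on the prong, let go of and at rest (below 0.08 m/s): the rod passes through its eye (face normal within 1.3 rad of the rod), eye centre within 17 mm of the rod axis in x and y and -5 to 95 mm up the rod (value of joint keeper below 0.2 rad and x of mirror1_eye in the frame of prong between -0.017 and 0.017 m and y of mirror1_eye in the frame of prong between -0.017 and 0.017 m and z of mirror1_eye in the frame of prong between -0.005 and 0.095 m and angle between the z axis of each of mirror1_eye, mirror2_eye, mirror3_eye, mirror4_eye and the z axis of prong, either way round below 1.3 rad and contact force between the fingers and mirror1 below 0.5 N and linear speed of each of mirror1, mirror2, mirror3, mirror4 below 0.08 m/s and x of mirror2_eye in the frame of prong between -0.017 and 0.017 m and y of mirror2_eye in the frame of prong between -0.017 and 0.017 m and z of mirror2_eye in the frame of prong between -0.005 and 0.095 m and contact force between the fingers and mirror2 below 0.5 N and x of mirror3_eye in the frame of prong between -0.017 and 0.017 m and y of mirror3_eye in the frame of prong between -0.017 and 0.017 m and z of mirror3_eye in the frame of prong between -0.005 and 0.095 m and contact force between the fingers and mirror3 below 0.5 N and x of mirror4_eye in the frame of prong between -0.017 and 0.017 m and y of mirror4_eye in the frame of prong between -0.017 and 0.017 m and z of mirror4_eye in the frame of prong between -0.005 and 0.095 m and contact force between the fingers and mirror4 below 0.5 N); the robot touches nothing.
It fails at once if the sindoor pot is knocked over or pushed more than 60 mm (angle between sindoor_pot's own z axis and vertical above 0.6 rad or distance of sindoor_pot from where it was at the start of the episode above 0.06 m).
It fails at once if the glass bottle is knocked over or pushed more than 60 mm (angle between glass_bottle's own z axis and vertical above 0.6 rad or distance of glass_bottle from where it was at the start of the episode above 0.06 m).
Of mirror1, mirror2, mirror3, mirror4 only 3 to 4 are there at a start; the rules pass over those that are not, and their reading is None.
At some moment in a run one of mirror1, mirror2, mirror3, mirror4 may be knocked a few centimetres aside while the robot is not near it.
Once in a run the grip may slacken for a moment while it holds something.
It also fails if it takes over 210 s, if anything falls off the work surface, if the arm or the gripper's body presses on something with over 40 N, if the wrist force passes 120 N, or if a joint passes its speed limit or range.

ROBOT

A 6-joint arm with a two-finger parallel gripper is mounted at the origin on the work surface. World frame = base frame: x ahead of the robot, y to its left, z up, the work surface at z = 0. Lengths are in mm, angles in rad, forces in N, time in s.
With the tool pointing down it reaches from about 350 to 875 mm from the base axis. Payload 4.2 kg.
Tool frame: the origin (TCP) lies on the front face of the gripper's body, between the roots of the fingers; the fingertips stand 73 mm ahead of it and the grasp point (between the pads) lies 54 mm ahead of it; z points along the fingers, y is the line along which they close (so a half turn about z gives the same grasp; the last joint's range is limited). The gripper opens to 85 mm and grips with 20 to 120 N. Pads are 22 mm wide; open, the fingers measure 114 mm over their backs; the gripper's body (76 mm by 85 mm) begins 54 mm behind the grasp point. The pads swing forward as they close: fully open they stand 13 mm farther back than shut.
Start: joints at [-0.863, 0.385, 0.008, 0, -1.194, -0.259], TCP at [271.19, -563.077, 303.912] pointing down, gripper open.
Joint ranges: [-3.14, 3.14], [-1.21, 2.06], [-1.07, 1.41], [-3.16, 2.05], [-2.99, -0.16], [-3.1, 3.1]. Speed limits (rad/s): [2.79, 2.79, 3.14, 3.14, 3.14, 3.14].

INTERFACE

Orientations are given as a unit quaternion [w, x, y, z].
In Python, from station import bot gives the robot as it stands.
- The arm moves only by the tool drive_tool, never from a script. Its argument "series" is a list of rows, each a list of 7 numbers: the shift along the world's x, y, z each as a share of 0.2 m, from -1 to 1, then the turn, a rotation vector about the world's x, y, z each as a share of 120 degrees, from -1 to 1, then the closure, from -1 (fully open) to 1 (shut). A call has 1 to 8 rows; each row is the pose to reach, as a shift and turn from the pose commanded when the call began; what a row does not reach only later rows make up. A row lasts 1/12 s, in which the tool goes at most 41.7 mm and 7.16 degrees, less where a joint would pass 70% of its speed; a pose out of reach is approached as far as the arm can. A call with a number of a shift or a turn outside -1 to 1 is refused whole. A call with a gripper value outside its range is refused whole. The fingers move at their own pace and stop on an object; the grip force is fixed at half the most. Time passes only in rows, so rows that repeat a pose let the fingers close. It gives the time, the measured TCP pose, the force, the opening and the grip force at its end, in the units of the state.
- bot.get_state(): the state, without advancing time (a new reading comes with each control period).
- bot.read_camera(name): name is "side" or "top" or "wrist"; returns the picture (384x512x3 uint8, red, green, blue); there is no depth.
- bot.calibration(name): a dict with "fx", "fy", "cx", "cy" (pixels), "rvec" (rotation vector, rad) and "tvec" (3), from world to camera coordinates, as OpenCV has them; the wrist camera has in their place "tool_from_camera" (4x4, takes a point from camera to tool coordinates, whose origin is the TCP and whose axes are the flange's). Camera axes: x right, y down, z forward; pixel columns grow to the right and rows downward; lengths in mm; the calibration is good to about 2 mm. A picture is of the moment at which its call begins: read the wrist's pose just before it. calibration takes no time and is no camera call.
- bot.finish_job(): hands the job in; it is judged then, once.
Trained networks look in the newest picture that a camera, given by its name, has taken for a name from the list of things; names that differ only in an ending like _2 or _b are one class to them, and where a whole thing is asked for, a point or a joint stands for the part that bears it (a point fixed in the world has none). Each returns a list of dicts, best first, with "p" (0 to 1); they miss things now and then, are a little off and sometimes report something else, mostly with a low value. They report only what shows in the picture. A call takes as long as a camera call. They do not tell look-alikes from the thing itself.
- bot.masks_of(camera, query): "mask" (384x512 bool, what is visible of it) and "at" ([row, column] in pixels, amid what is visible of it).
The state is a dict: "t": time; "joints": joint angles; "joint_vel": joint speeds; "tau": joint torques, N m; "ee_pos": TCP position; "orientation": TCP orientation; "force": force on the tool from outside, world axes, zero at the start; "wrist_torque": the same for the moment, N m; "opening": opening from 0.0 (shut) to 1.0 (fully open); "grasp_force": force on a finger pad.
Only numpy, scipy, OpenCV 4.12 (cv2) and the standard library are available. Lean on these libraries where they do the work, as an engineer would, in place of code of your own. Each camera call takes 0.05 s, during which the arm holds its last target. There are 200 camera calls.

## Working session

There is one attempt and no reset: what is moved stays moved. The work goes in short steps, Python scripts to look and compute and a tool call to move; the robot and the scene stay as the last step left them, time stands still between calls to the robot, and variables do not carry over. Pictures are saved under pics/ and viewed, at most 14 in all, crops included, and the job is handed in when it is done.

Besides the shell and the picture viewer there is one more tool, called after "Request:" by a JSON object that holds its "fn" and its "kwargs", one argument or row to a line. drive_tool: Moves the arm, as the interface text tells. Its arguments: {"type":"object","properties":{"series":{"type":"array"}},"required":["series"]}

```bash
mkdir -p pics; ls; python3 - <<'E'
from station import bot
import cv2,numpy as np
s=bot.get_state();print(s)
ims=[]
for n in ["side","top"]:
    im=bot.read_camera(n);cv2.imwrite(f"pics/{n}0.png",im[:,:,::-1]);print(n,bot.calibration(n))
w=bot.calibration("wrist");print(w)
E
```

```text
pics
{'t': 0.0, 'joints': array([-8.63419348e-01,  3.85584951e-01,  6.60883017e-03, -5.09124909e-04,
       -1.19400731e+00, -2.58575957e-01]), 'joint_vel': array([ 0.00175937,  0.00016316, -0.00046788, -0.00067109,  0.00029346,
        0.00047222]), 'tau': array([ 1.19201020e-03, -3.92286086e+01,  1.88406676e+01,  4.18643698e+00,
       -4.63395481e-03,  2.33286158e-05]), 'ee_pos': array([ 271.00190782, -562.71122492,  302.79611664]), 'orientation': array([-2.98325062e-04, -2.22430237e-01,  9.74947967e-01,  1.07834962e-03]), 'force': array([ 1.28645459, -0.11154881, -0.15075413]), 'wrist_torque': array([ 0.01818447,  0.04788832, -0.00688571]), 'grasp_force': 0.0, 'opening': 0.9970614242824273}
side {'fx': 380.2682522054738, 'fy': 380.2682522054738, 'cx': 255.1355322961632, 'cy': 186.09642454155735, 'rvec': array([ 2.1775465 , -0.57669916,  0.25564632]), 'tvec': array([-442.67110156,  227.82315629, 1544.89231952])}
top {'fx': 369.69797125801074, 'fy': 369.69797125801074, 'cx': 259.2688416077393, 'cy': 188.98939946998277, 'rvec': array([ 2.20331052, -2.15329209,  0.06165903]), 'tvec': array([-163.98460996,  435.2465753 , 1407.98059427])}
{'fx': 304.95643775163495, 'fy': 304.95643775163495, 'cx': 255.92065418947433, 'cy': 195.0296483675412, 'tool_from_camera': array([[ 7.81102773e-04, -9.66133231e-01, -2.58042575e-01,
         6.62612548e+01],
       [ 9.99999694e-01,  7.42690605e-04,  2.46333227e-04,
        -1.14298650e+00],
       [-4.63449202e-05, -2.58042689e-01,  9.66133515e-01,
        -6.96263720e+01],
       [ 0.00000000e+00,  0.00000000e+00,  0.00000000e+00,
         1.00000000e+00]])}
```

View pics/top0.png

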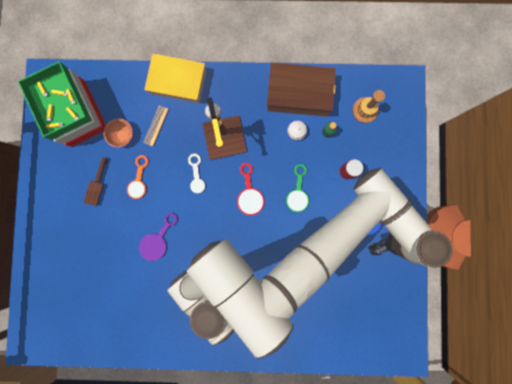

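View pics/side0.png

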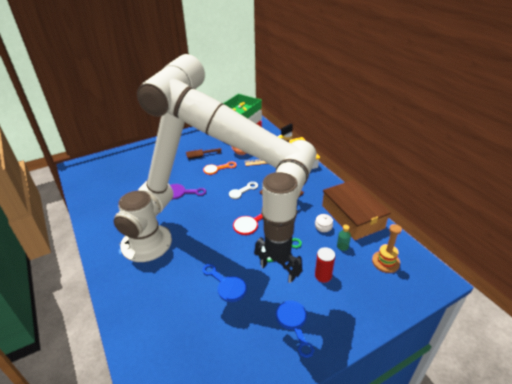

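The top view shows all four mirrors: red (250,190), green (298,190), orange (138,178) and white (196,175). The stand's base is at (225,138), its knob near (211,105), and there are blue and purple decoys. The side view confirms the layout. Next I localise them.

```bash
cat > h.py <<'E'
import numpy as np,cv2
from station import bot
from scipy.spatial.transform import Rotation as Ro
def cam(n,s=None):
    c=bot.calibration(n);K=np.array([[c["fx"],0,c["cx"]],[0,c["fy"],c["cy"]],[0,0,1]])
    if n!="wrist":
        R=cv2.Rodrigues(np.array(c["rvec"]))[0];return K,R,np.array(c["tvec"])
    s=s or bot.get_state();w,x,y,z=s["orientation"]
    T=np.eye(4);T[:3,:3]=Ro.from_quat([x,y,z,w]).as_matrix();T[:3,3]=s["ee_pos"]
    M=np.linalg.inv(T@np.array(c["tool_from_camera"]));return K,M[:3,:3],M[:3,3]
def proj(C,P):
    K,R,t=C;q=(R@np.atleast_2d(P).T).T+t;q=(K@q.T).T;return q[:,:2]/q[:,2:]
def back(C,uv,z):
    K,R,t=C;uv=np.atleast_2d(uv).astype(float)
    d=(R.T@np.linalg.inv(K)@np.c_[uv,np.ones(len(uv))].T).T;o=-R.T@t
    return o+d*((z-o[2])/d[:,2])[:,None]
def axis(pts,D=None):
    """mirror pose from plane points: disc end = wider end. returns grip,eye,yaw,len"""
    p=pts[:,:2];m=p.mean(0);u=np.linalg.svd(p-m,full_matrices=False)[2][0]
    s=(p-m)@u;v=(p-m)@np.array([-u[1],u[0]])
    lo,hi=s.min(),s.max()
    wl=np.ptp(v[s<lo+.35*(hi-lo)]);wh=np.ptp(v[s>hi-.25*(hi-lo)])
    if wl<wh: u=-u;s=-s;v=-v;lo,hi=-hi,-lo
    e=s>hi-30; a=m+np.r_[u]*0
    ve=(v[e].max()+v[e].min())/2; n=np.array([-u[1],u[0]])
    d=s<lo+45; vd=(v[d].max()+v[d].min())/2
    eye=m+u*(hi-24)+n*ve; disc=m+u*(lo+25)+n*vd
    u2=(eye-disc)/np.linalg.norm(eye-disc)
    return eye-55*u2,eye,np.degrees(np.arctan2(u2[1],u2[0])),hi-lo
E
python3 - <<'E'
from h import *
C=cam("top");im=bot.read_camera("top")
print("campos",-C[1].T@C[2])
for i in range(1,5):
    for r in bot.masks_of("top",f"mirror{i}_grip")[:3]:
        v,u=np.nonzero(r["mask"])
        print(i,round(r["p"],2),np.round(r["at"]),len(u),[np.round(a,1) for a in axis(back(C,np.c_[u,v],8))])
for q in["stand","keeper","keeper_grip","prong","sindoor_pot","glass_bottle"]:
    for r in bot.masks_of("top",q)[:2]:
        v,u=np.nonzero(r["mask"]);print(q,round(r["p"],2),np.round(r["at"]),len(u),u.min(),u.max(),v.min(),v.max())
c1=cv2.resize(im[80:180,170:300],None,fx=5,fy=5,interpolation=cv2.INTER_CUBIC)
cv2.imwrite("pics/st.png",c1[:,:,::-1])
E
```

```text
campos [ 338.44421477 -175.38417728 1432.98143439]
1 0.64 [242. 156.] 688 [array([271.2, 213.4]), array([317.9, 184.3]), np.float64(-31.9), np.float64(200.2)]
1 0.57 [198. 251.] 634 [array([ 455.2, -111.5]), array([ 509.4, -102. ]), np.float64(9.9), np.float64(190.5)]
2 0.58 [197. 298.] 560 [array([ 461.5, -305.4]), array([ 516.2, -311.3]), np.float64(-6.2), np.float64(180.2)]
3 0.6 [186. 137.] 434 [array([480.6, 321.3]), array([535.5, 317.8]), np.float64(-3.7), np.float64(163.1)]
3 0.39 [126. 155.] 348 [array([679.9, 256.5]), array([731.2, 236.8]), np.float64(-21.0), np.float64(155.4)]
4 0.88 [176. 198.] 288 [array([496.7,  90.9]), array([551.2,  98.6]), np.float64(8.0), np.float64(150.7)]
4 0.36 [170. 352.] 381 [array([ 511.4, -481.7]), array([ 540.5, -528.4]), np.float64(-58.1), np.float64(94.9)]
stand 0.69 [138. 219.] 1617 203 245 98 158
keeper 0.63 [114. 217.] 328 206 222 97 145
keeper 0.42 [170. 350.] 355 340 362 159 178
keeper_grip 0.57 [114. 218.] 326 206 222 98 145
prong 0.27 [135. 219.] 1693 203 246 97 158
sindoor_pot 0.76 [128. 296.] 314 287 306 120 140
sindoor_pot 0.23 [198. 252.] 699 238 263 163 214
glass_bottle 0.63 [187. 136.] 386 128 145 156 198
glass_bottle 0.44 [130. 330.] 135 323 335 124 136
```

View pics/st.png

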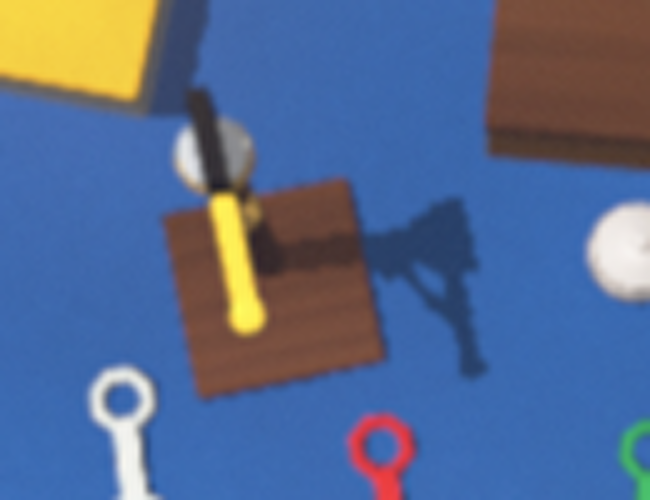

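The crop shows the base corners (165,215), (348,180), (385,357) and (200,395). The black knob bar runs from (197,92) to (217,190), and the yellow arm tip is near (247,318).

```bash
python3 - <<'E'
from h import *
C=cam("top")
f=lambda a:np.array(a)/5.+[169.6,79.6]
b=back(C,f([(165,215),(348,180),(385,357),(200,395)]),12)
c=b.mean(0)[:2];print("base",c,"sides",[np.linalg.norm(b[i]-b[(i+1)%4]) for i in range(4)])
e=[b[0]-b[3],b[1]-b[2]];print("yaw x",[np.degrees(np.arctan2(v[1],v[0])) for v in e], [np.degrees(np.arctan2(v[1],v[0]))-90 for v in (b[0]-b[1],b[3]-b[2])])
k=back(C,f([(197,94),(217,190)]),350);print("knob",k,k.mean(0))
t=back(C,f([(247,318)]),313);print("tip",t)
yaw=np.radians(np.mean([np.degrees(np.arctan2(v[1],v[0])) for v in e]));x=np.array([np.cos(yaw),np.sin(yaw)])
print("post",c+20*x,"prong tip",c+20*x-68*x, np.degrees(yaw))
print("keeper dir",np.degrees(np.arctan2(*(k[0]-t[0])[[1,0]])))
E
```

```text
base [639.5590548  -13.59593298] sides [np.float64(145.764550103206), np.float64(142.9544032782374), np.float64(146.68480818444252), np.float64(144.9567755088888)]
yaw x [np.float64(12.799117120193877), np.float64(13.171608476568451)] [np.float64(12.144754142439368), np.float64(12.932189764877748)]
knob [[683.64692147  -2.12879163 350.        ]
 [625.46435904 -16.0167197  350.        ]] [654.55564025  -9.07275566 350.        ]
tip [[555.81222613 -31.59721773 313.        ]]
post [659.04760482  -9.10189044] prong tip [592.78653477 -24.38163509] 12.985362798381166
keeper dir 12.981046335974519
```

Request:
{"fn": "drive_tool", "kwargs": {
  "series": [
    [0.64, 0.925, 0.25, 0, 0, -0.106, -1],
    [0.64, 0.925, 0.25, 0, 0, -0.106, -1],
    [0.64, 0.925, 0.25, 0, 0, -0.106, -1],
    [0.64, 0.925, 0.25, 0, 0, -0.106, -1],
    [0.64, 0.925, 0.25, 0, 0, -0.106, -1],
    [0.64, 0.925, 0.25, 0, 0, -0.106, -1],
    [0.64, 0.925, 0.25, 0, 0, -0.106, -1]
  ]
}}

```text
t: 1.23
ee_pos: [401.7, -375.3, 355.9]
orientation: [0.002, -0.116, 0.993, -0.001]
force: [0.4, -0.3, 0.0]
opening: 1.002
grasp_force: 0.0
```

Request:
{"fn": "drive_tool", "kwargs": {
  "series": [
    [0.64, 0.925, 0.25, 0, 0, 0, -1],
    [0.64, 0.925, 0.25, 0, 0, 0, -1],
    [0.64, 0.925, 0.25, 0, 0, 0, -1],
    [0.64, 0.925, 0.25, 0, 0, 0, -1],
    [0.64, 0.925, 0.25, 0, 0, 0, -1],
    [0.64, 0.925, 0.25, 0, 0, 0, -1],
    [0.64, 0.925, 0.25, 0, 0, 0, -1]
  ]
}}

```text
t: 1.82
ee_pos: [529.6, -190.4, 404.7]
orientation: [0.001, -0.115, 0.993, -0.0]
force: [0.2, -0.1, 0.2]
opening: 1.004
grasp_force: 0.0
```

Request:
{"fn": "drive_tool", "kwargs": {
  "series": [
    [0.64, 0.925, 0.25, 0, 0, 0, -1],
    [0.64, 0.925, 0.25, 0, 0, 0, -1],
    [0.64, 0.925, 0.25, 0, 0, 0, -1],
    [0.64, 0.925, 0.25, 0, 0, 0, -1],
    [0.64, 0.925, 0.25, 0, 0, 0, -1],
    [0.64, 0.925, 0.25, 0, 0, 0, -1],
    [0.64, 0.925, 0.25, 0, 0, 0, -1],
    [0.64, 0.925, 0.25, 0, 0, 0, -1]
  ]
}}

```text
t: 2.48
ee_pos: [655.7, -7.8, 452.7]
orientation: [-0.001, -0.114, 0.994, -0.0]
force: [0.1, 0.7, -0.1]
opening: 0.999
grasp_force: 0.0
```

```bash
python3 - <<'E'
from h import *
s=bot.get_state();C=cam("wrist",s);im=bot.read_camera("wrist");cv2.imwrite("pics/w1.png",im[:,:,::-1])
np.savez("w1.npz",K=C[0],R=C[1],t=C[2])
print(s["t"],s["ee_pos"],s["orientation"],s["joints"])
print(proj(C,[[655,-9,350],[590,-24,300],[657+29,-2,350],[626,-16,350]]))
E
```

```text
2.4833 [655.66396534  -7.81719504 452.72319556] [-9.44879218e-04 -1.13612345e-01  9.93524704e-01 -7.22300783e-05] [ 2.34232738e-01  3.89687294e-01  3.77093019e-01 -8.35196983e-05
 -1.56009548e+00 -1.57731161e+00]
[[256.35755408 225.93958634]
 [256.46972745 111.59936777]
 [256.01413356 273.54417537]
 [255.94432142 177.2379731 ]]
```

View pics/w1.png

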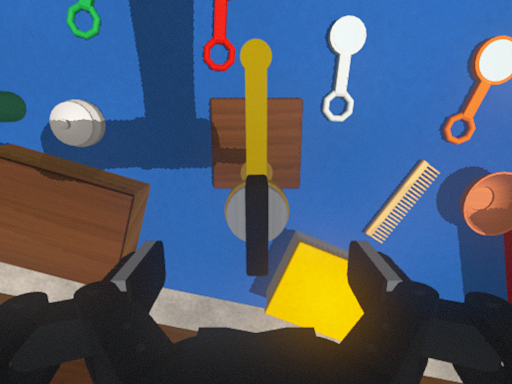

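The wrist view shows the knob bar centred at (257,225), which matches the prediction. I'll descend and grip it.

Request:
{"fn": "drive_tool", "kwargs": {
  "series": [
    [0, -0.005, -0.285, 0, 0, 0, -1],
    [0, -0.005, -0.285, 0, 0, 0, -1],
    [0, -0.005, -0.285, 0, 0, 0, -1],
    [0, -0.005, -0.285, 0, 0, 0, 1],
    [0, -0.005, -0.285, 0, 0, 0, 1],
    [0, -0.005, -0.285, 0, 0, 0, 1],
    [0, -0.005, -0.285, 0, 0, 0, 1],
    [0, -0.005, -0.285, 0, 0, 0, 1]
  ]
}}

```text
t: 3.2
ee_pos: [655.3, -9.2, 398.3]
orientation: [0.001, -0.113, 0.994, 0.0]
force: [-0.2, 0.8, -1.1]
opening: 0.297
grasp_force: 0.0
```

Request:
{"fn": "drive_tool", "kwargs": {
  "series": [
    [0, 0, 0, 0, 0, 0, 1],
    [0, 0, 0, 0, 0, 0, 1],
    [0, 0, 0, 0, 0, 0, 1],
    [0, 0, 0, 0, 0, 0, 1]
  ]
}}

```text
t: 3.53
ee_pos: [655.0, -7.6, 398.1]
orientation: [0.001, -0.114, 0.993, 0.001]
force: [-2.9, 4.1, 3.9]
opening: 0.153
grasp_force: 60.2
```

Now I turn it counterclockwise, about 72° in all.

Request:
{"fn": "drive_tool", "kwargs": {
  "series": [
    [0, 0, 0, 0, 0, 0.055, 1],
    [0, 0, 0, 0, 0, 0.11, 1],
    [0, 0, 0, 0, 0, 0.165, 1],
    [0, 0, 0, 0, 0, 0.22, 1],
    [0, 0, 0, 0, 0, 0.275, 1],
    [0, 0, 0, 0, 0, 0.33, 1],
    [0, 0, 0, 0, 0, 0.385, 1],
    [0, 0, 0, 0, 0, 0.44, 1]
  ]
}}

```text
t: 4.2
ee_pos: [657.4, -10.7, 398.1]
orientation: [0.002, -0.545, 0.838, -0.003]
force: [8.8, -7.2, -0.5]
opening: 0.15
grasp_force: 59.6
```

Request:
{"fn": "drive_tool", "kwargs": {
  "series": [
    [0, 0, 0, 0, 0, 0.055, 1],
    [0, 0, 0, 0, 0, 0.11, 1],
    [0, 0, 0, 0, 0, 0.16, 1],
    [0, 0, 0, 0, 0, 0.16, 1],
    [0, 0, 0, 0, 0, 0.16, 1],
    [0, 0, 0, 0, 0, 0.16, 1]
  ]
}}

```text
t: 4.7
ee_pos: [658.8, -11.1, 398.1]
orientation: [0.003, -0.675, 0.738, -0.005]
force: [12.2, -8.3, -1.3]
opening: 0.15
grasp_force: 59.6
```

Request:
{"fn": "drive_tool", "kwargs": {
  "series": [
    [0, 0, 0, 0, 0, 0, -1],
    [0, 0, 0, 0, 0, 0, -1],
    [0, 0, 0, 0, 0, 0, -1],
    [0, 0, 0, 0, 0, 0, -1],
    [0, 0, 0.35, 0, 0, 0, -1],
    [0, 0, 0.35, 0, 0, 0, -1],
    [0, 0, 0.35, 0, 0, 0, -1]
  ]
}}

```text
t: 5.28
ee_pos: [655.7, -9.5, 474.8]
orientation: [0.005, -0.676, 0.737, -0.005]
force: [-0.6, 0.1, 1.4]
opening: 1.001
grasp_force: 0.0
```

Request:
{"fn": "drive_tool", "kwargs": {
  "series": [
    [-1, -0.5, 0, 0, 0, -0.055, -1],
    [-1, -0.5, 0, 0, 0, -0.11, -1],
    [-1, -0.5, 0, 0, 0, -0.165, -1],
    [-1, -0.5, 0, 0, 0, -0.22, -1],
    [-1, -0.5, 0, 0, 0, -0.275, -1],
    [-1, -0.5, 0, 0, 0, -0.33, -1],
    [-1, -0.5, 0, 0, 0, -0.385, -1],
    [-1, -0.5, 0, 0, 0, -0.44, -1]
  ]
}}

```text
t: 5.95
ee_pos: [453.5, -109.5, 468.3]
orientation: [0.001, -0.274, 0.962, -0.0]
force: [0.7, 0.3, -0.2]
opening: 0.998
grasp_force: 0.0
```

Request:
{"fn": "drive_tool", "kwargs": {
  "series": [
    [0, 0, -1, 0, 0, -0.055, -1],
    [0, 0, -1, 0, 0, -0.11, -1],
    [0, 0, -1, 0, 0, -0.165, -1],
    [0, 0, -1, 0, 0, -0.186, -1],
    [0, 0, -1, 0, 0, -0.186, -1],
    [0, 0, -1, 0, 0, -0.186, -1],
    [0, 0, -1, 0, 0, -0.186, -1]
  ]
}}

```text
t: 6.53
ee_pos: [455.0, -109.1, 266.7]
orientation: [-0.001, -0.087, 0.996, -0.0]
force: [-0.1, -0.7, 1.6]
opening: 0.999
grasp_force: 0.0
```

```bash
cat >> h.py <<'E'
def look(col,name=None,z=6,view="wrist"):
    """grip/eye of the mirror by colour in the wrist picture, and shift/turn (shares) to take it"""
    s=bot.get_state();C=cam(view,s);im=bot.read_camera(view)
    if name: cv2.imwrite(f"pics/{name}.png",im[:,:,::-1])
    h=cv2.cvtColor(im,cv2.COLOR_RGB2HSV).astype(int);H,S,V=h[...,0],h[...,1],h[...,2]
    m={"red":((H<5)|(H>174))&(S>150)&(V>80),"green":(H>45)&(H<85)&(S>120)&(V>60),
       "orange":(H>=5)&(H<16)&(S>150)&(V>120),"white":(S<60)&(V>150)}[col].astype(np.uint8)
    n,l,st,ce=cv2.connectedComponentsWithStats(m)
    out=[]
    for i in np.argsort(-st[1:,4])[:3]+1:
        if st[i,4]<80: continue
        v,u=np.nonzero(l==i);g,e,y,L=axis(back(C,np.c_[u,v],z))
        print(col,st[i],"grip",g.round(1),"eye",e.round(1),"yaw",round(y,1),"len",round(L));out.append((g,e,y,L))
    R=Ro.from_quat(np.roll(s["orientation"],-1)).as_matrix();ty=np.degrees(np.arctan2(-R[1,0],-R[0,0]))
    print("t",s["t"],"tcp",s["ee_pos"].round(1),"toolyaw",ty.round(1),"tool z",R[:,2].round(3),"force",np.round(s["force"],1),"open",round(s["opening"],3))
    return out,s,ty,im,C
E
python3 - <<'E'
from h import *
look("red","w2")
k=bot.masks_of("top","keeper") if 0 else 0
E
```

```text
red [ 207   63  100  186 2504] grip [ 462.2 -109.4] eye [ 516.5 -100.7] yaw 9.1 len 202
t 6.5333 tcp [ 455.  -109.1  266.7] toolyaw 9.9 tool z [-0.003 -0.001 -1.   ] force [-0.1 -0.7  1.6] open 0.999
```

View pics/w2.png

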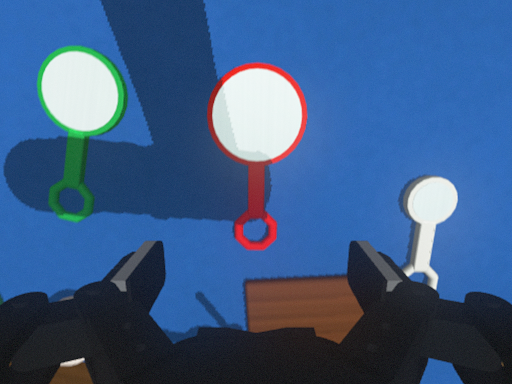

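The red mirror is squarely under the gripper, eye at (255,230). I'll grasp it and lift.

Request:
{"fn": "drive_tool", "kwargs": {
  "series": [
    [0.025, 0, -0.5, 0, 0, -0.007, -1],
    [0.025, 0, -0.7, 0, 0, -0.007, -1],
    [0.025, 0, -0.955, 0, 0, -0.007, -1],
    [0.025, 0, -0.955, 0, 0, -0.007, -1],
    [0.025, 0, -0.955, 0, 0, -0.007, -1],
    [0.025, 0, -0.955, 0, 0, -0.007, -1],
    [0.025, 0, -0.955, 0, 0, -0.007, -1],
    [0.025, 0, -0.955, 0, 0, -0.007, 1]
  ]
}}

```text
t: 7.25
ee_pos: [463.0, -108.8, 78.6]
orientation: [0.003, -0.079, 0.997, -0.0]
force: [0.3, 0.6, 0.5]
opening: 0.882
grasp_force: 0.0
```

Request:
{"fn": "drive_tool", "kwargs": {
  "series": [
    [0, 0, 0, 0, 0, 0, 1],
    [0, 0, 0, 0, 0, 0, 1],
    [0, 0, 0, 0, 0, 0, 1],
    [0, 0, 0, 0, 0, 0, 1],
    [0, 0, 0, 0, 0, 0, 1],
    [0, 0, 0, 0, 0, 0, 1],
    [0, 0, 0, 0, 0, 0, 1]
  ]
}}

```text
t: 7.83
ee_pos: [460.7, -109.0, 77.0]
orientation: [0.001, -0.079, 0.997, -0.0]
force: [-1.2, 0.7, 7.4]
opening: 0.186
grasp_force: 59.4
```

Request:
{"fn": "drive_tool", "kwargs": {
  "series": [
    [0, 0, 0.2, 0, 0, 0, 1],
    [0, 0, 0.4, 0, 0, 0, 1],
    [0, 0, 0.6, 0, 0, 0, 1],
    [0, 0, 0.8, 0, 0, 0, 1],
    [0, 0, 1, 0, 0, 0, 1],
    [0, 0, 1, 0, 0, 0, 1],
    [0, 0, 1, 0, 0, 0, 1]
  ]
}}

```text
t: 8.42
ee_pos: [460.7, -108.9, 278.3]
orientation: [0.003, -0.079, 0.997, 0.0]
force: [-0.4, 0.5, -1.7]
opening: 0.185
grasp_force: 59.1
```

```bash
cat >> h.py <<'E'
POST=np.array([657.,-9.5]);SY=np.radians(13.)
SX=np.array([np.cos(SY),np.sin(SY),0]);SYA=np.array([-np.sin(SY),np.cos(SY),0])
a=np.radians(55);D=-np.cos(a)*SX+np.sin(a)*np.array([0,0,1]);ROOT=np.r_[POST,212]-6*SX
def held(col,name=None,zt=69):
    """pose of held mirror in tool frame: eye xy, yaw (deg, 180 = along -x)"""
    s=bot.get_state();im=bot.read_camera("wrist")
    if name: cv2.imwrite(f"pics/{name}.png",im[:,:,::-1])
    c=bot.calibration("wrist");T=np.array(c["tool_from_camera"]);M=np.linalg.inv(T)
    C=(cam("wrist",s)[0],M[:3,:3],M[:3,3])
    h=cv2.cvtColor(im,cv2.COLOR_RGB2HSV).astype(int);H,S,V=h[...,0],h[...,1],h[...,2]
    m={"red":((H<5)|(H>174))&(S>150)&(V>60),"green":(H>45)&(H<85)&(S>120)&(V>50),
       "orange":(H>=5)&(H<16)&(S>150)&(V>100),"white":(S<60)&(V>130)}[col].astype(np.uint8)
    n,l,st,ce=cv2.connectedComponentsWithStats(m)
    for i in np.argsort(-st[1:,4])[:2]+1:
        v,u=np.nonzero(l==i);g,e,y,L=axis(back(C,np.c_[u,v],zt));print(col,st[i],"eye_tool",e.round(1),"yaw",round(y,1),"len",round(L))
    return s,im
def plan(eye_t,zp,tilt=35,off=(0,0,0),dyaw=0,zt=69,yaw=13.,q0=None):
    """rows in shares from the present pose to eye on rod at zp; off along stand x,y,z"""
    s=bot.get_state();R0=Ro.from_quat(np.roll(s["orientation"],-1))
    c,s_=np.cos(np.radians(yaw+dyaw)),np.sin(np.radians(yaw+dyaw))
    Rd=Ro.from_matrix(np.array([[-c,-s_,0],[-s_,c,0],[0,0,-1]]).T)
    Rt=Ro.from_rotvec(np.radians(-tilt)*SYA)*Rd
    tgt=ROOT+zp*D+off[0]*SX+off[1]*SYA+off[2]*np.array([0,0,1])
    tcp=tgt-Rt.apply([eye_t[0],eye_t[1],zt])
    rv=np.degrees((Rt*R0.inv()).as_rotvec())/120
    print("from",s["ee_pos"].round(1),"to tcp",tcp.round(1),"shift",((tcp-s["ee_pos"])/200).round(3),"turn",rv.round(3),"D share per 10mm",(D*.05).round(4))
    return tcp,Rt
E
python3 - <<'E'
from h import *
held("red","w3");print(bot.get_state()["grasp_force"],bot.get_state()["opening"])
plan((-58,0),140)
E
```

```text
red [ 136    0  196  330 7535] eye_tool [-25.8  -5.5] yaw 162.8 len 160
red [ 322    0   55  141 1630] eye_tool [78.3 43.2] yaw 164.6 len 60
59.08518970012665 0.18381176413639716
from [ 459.6 -108.9  276. ] to tcp [488.1 -48.5 349.9] shift [0.142 0.302 0.37 ] turn [ 0.055 -0.286  0.032] D share per 10mm [-0.0279 -0.0065  0.041 ]
```

View pics/w3.png

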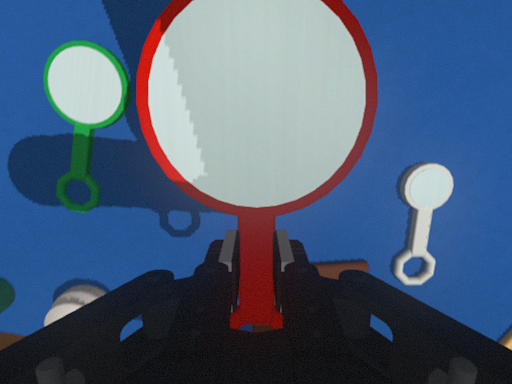

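The red mirror is held straight, and its eye is hidden behind the fingers. Moving to the pre-entry pose above the prong tip.

Request:
{"fn": "drive_tool", "kwargs": {
  "series": [
    [0, 0.02, 0.2, 0.01, -0.06, 0.006, 1],
    [0.02, 0.1, 0.37, 0.02, -0.12, 0.012, 1],
    [0.08, 0.2, 0.37, 0.033, -0.17, 0.018, 1],
    [0.142, 0.302, 0.37, 0.044, -0.23, 0.025, 1],
    [0.142, 0.302, 0.37, 0.055, -0.286, 0.032, 1],
    [0.142, 0.302, 0.37, 0.055, -0.286, 0.032, 1],
    [0.142, 0.302, 0.37, 0.055, -0.286, 0.032, 1],
    [0.142, 0.302, 0.37, 0.055, -0.286, 0.032, 1]
  ]
}}

```text
t: 9.13
ee_pos: [488.8, -48.9, 349.1]
orientation: [0.296, -0.108, 0.948, 0.033]
force: [0.4, 0.3, -1.3]
opening: 0.187
grasp_force: 59.1
```

```bash
cat >> h.py <<'E'
def check(name,r=(45,45)):
    """side+top crops round the prong tip, rod axis drawn in the side crop's margins only as ticks"""
    o=[]
    for n in("side","top"):
        C=cam(n);im=bot.read_camera(n);p=proj(C,[ROOT+108*D])[0];u,v=p.astype(int)
        c=im[max(v-35,0):v+35,max(u-35,0):u+35];o.append(cv2.resize(c,(395,395),interpolation=cv2.INTER_CUBIC))
        print(n,"crop origin",u-35,v-35,"tip px",((p-[u-35,v-35])*395/70).round(),"root",((proj(C,[ROOT])[0]-[u-35,v-35])*395/70).round())
    cv2.imwrite(f"pics/{name}.png",np.hstack(o)[:,:,::-1])
E
python3 - <<'E'
from h import *
check("c1")
plan((-56.5,0),140,zt=71)
E
```

```text
side crop origin 239 107 tip px [201. 199.] root [257. 268.]
top crop origin 182 97 tip px [201. 202.] root [200. 135.]
from [489.4 -48.8 349.8] to tcp [488.1 -48.5 352.4] shift [-0.007  0.002  0.013] turn [ 0.001 -0.001  0.001] D share per 10mm [-0.0279 -0.0065  0.041 ]
```

View pics/c1.png

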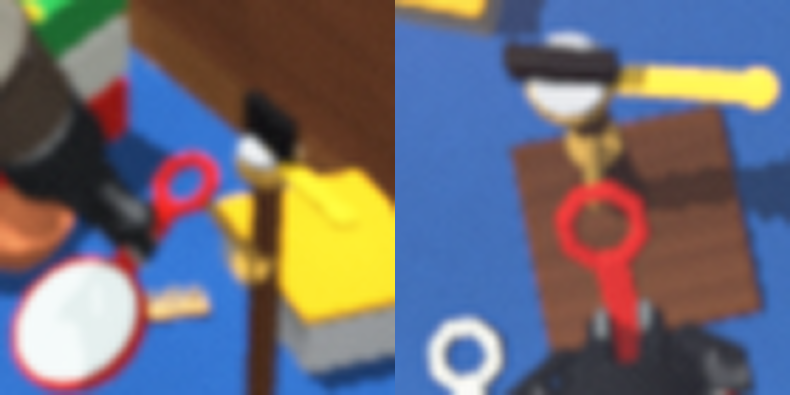

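Both views show the ring centred on the rod line: side (187,185), top (601,227). I'll slide down the rod.

Request:
{"fn": "drive_tool", "kwargs": {
  "series": [
    [0.033, 0.015, -0.048, 0, 0, 0, 1],
    [0.066, 0.023, -0.097, 0, 0, 0, 1],
    [0.1, 0.031, -0.146, 0, 0, 0, 1],
    [0.133, 0.039, -0.195, 0, 0, 0, 1],
    [0.166, 0.047, -0.243, 0, 0, 0, 1],
    [0.2, 0.055, -0.292, 0, 0, 0, 1],
    [0.233, 0.062, -0.341, 0, 0, 0, 1],
    [0.265, 0.07, -0.39, 0, 0, 0, 1]
  ]
}}

```text
t: 9.9
ee_pos: [542.8, -34.8, 271.3]
orientation: [0.298, -0.108, 0.948, 0.033]
force: [-4.5, -0.3, 0.8]
opening: 0.188
grasp_force: 59.5
```

```bash
python3 - <<'E'
from h import *
s=bot.get_state();print(s["force"],s["wrist_torque"],s["grasp_force"])
check("c2")
plan((-56.5,0),45,zt=71)
E
```

```text
[-4.45909174 -0.32824386  0.75981229] [-4.85852390e-01  1.93978644e+00  8.68694731e-04] 59.50734794139862
side crop origin 239 107 tip px [201. 199.] root [257. 268.]
top crop origin 182 97 tip px [201. 202.] root [200. 135.]
from [542.1 -34.9 269.7] to tcp [541.2 -36.2 274.6] shift [-0.005 -0.007  0.025] turn [ 0.001 -0.003  0.001] D share per 10mm [-0.0279 -0.0065  0.041 ]
```

View pics/c2.png

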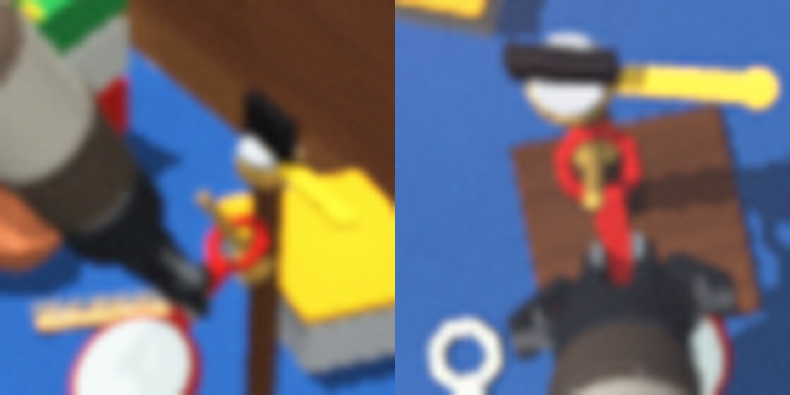

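The rod passes through the red eye. Release and back away.

Request:
{"fn": "drive_tool", "kwargs": {
  "series": [
    [0, 0, 0, 0, 0, 0, 0.2],
    [0, 0, 0, 0, 0, 0, -0.2],
    [0, 0, 0, 0, 0, 0, -0.6],
    [-0.06, -0.014, 0.09, 0, 0, 0, -1],
    [-0.18, -0.042, 0.26, 0, 0, 0, -1],
    [-0.28, -0.065, 0.41, 0, 0, 0, -1],
    [-0.4, -0.1, 0.5, 0, 0, 0, -1],
    [-0.4, -0.1, 0.5, 0, 0, 0, -1]
  ]
}}

```text
t: 10.67
ee_pos: [459.8, -55.4, 378.7]
orientation: [0.304, -0.108, 0.946, 0.034]
force: [-0.3, 0.1, -0.9]
opening: 1.001
grasp_force: 0.0
```

```bash
python3 - <<'E'
from h import *
s=bot.get_state();print(s["ee_pos"])
check("c3")
C=cam("top")
for q in("mirror2_grip","mirror4_grip"):
    for r in bot.masks_of("top",q)[:2]:
        v,u=np.nonzero(r["mask"])
        print(q,round(r["p"],2),np.round(r["at"]),len(u),[np.round(a,1) for a in axis(back(C,np.c_[u,v],8))])
E
```

```text
[459.80413794 -55.44394959 378.69067012]
side crop origin 239 107 tip px [201. 199.] root [257. 268.]
top crop origin 182 97 tip px [201. 202.] root [200. 135.]
mirror2_grip 0.71 [111. 219.] 313 [array([743.7, -23.9]), array([740.9, -78.9]), np.float64(-92.9), np.float64(187.7)]
mirror2_grip 0.57 [198. 299.] 477 [array([ 456.8, -305.8]), array([ 511.7, -309.3]), np.float64(-3.7), np.float64(179.2)]
mirror4_grip 0.35 [125. 153.] 317 [array([681.6, 253.7]), array([629.8, 272.3]), np.float64(160.2), np.float64(155.4)]
```

View pics/c3.png

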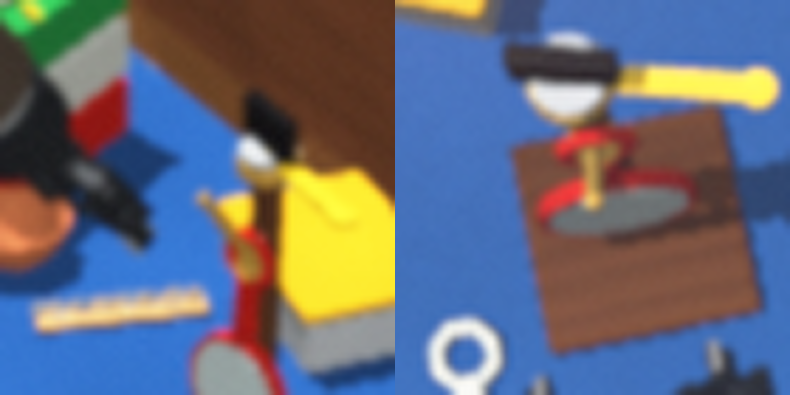

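The red mirror hangs on the prong. Next is the green one.

Request:
{"fn": "drive_tool", "kwargs": {
  "series": [
    [0, -0.2, 0, -0.013, 0.057, 0, -1],
    [0, -0.4, 0, -0.026, 0.114, 0, -1],
    [0, -0.6, 0, -0.04, 0.17, 0, -1],
    [0, -0.8, 0, -0.053, 0.227, 0, -1],
    [0, -1, 0, -0.066, 0.284, 0, -1],
    [0, -1, 0, -0.066, 0.284, 0, -1]
  ]
}}

```text
t: 11.37
ee_pos: [464.7, -259.5, 366.7]
orientation: [-0.007, -0.111, 0.994, -0.001]
force: [1.4, 0.3, -1.7]
opening: 1.004
grasp_force: 0.0
```

Request:
{"fn": "drive_tool", "kwargs": {
  "series": [
    [0, -0.1, -0.2, 0, 0, -0.05, -1],
    [0, -0.2, -0.4, 0, 0, -0.1, -1],
    [0, -0.25, -0.55, 0, 0, -0.145, -1],
    [0, -0.25, -0.55, 0, 0, -0.145, -1],
    [0, -0.25, -0.55, 0, 0, -0.145, -1],
    [0, -0.25, -0.55, 0, 0, -0.145, -1],
    [0, -0.25, -0.55, 0, 0, -0.145, -1]
  ]
}}

```text
t: 11.95
ee_pos: [463.0, -304.5, 264.0]
orientation: [0.001, 0.037, 0.999, -0.002]
force: [-0.0, 0.2, 0.0]
opening: 0.999
grasp_force: 0.0
```

```bash
python3 - <<'E'
from h import *
look("green","w4")
E
```

```text
green [ 215   69   85  173 2851] grip [ 462. -306.] eye [ 516.8 -310.2] yaw -4.4 len 186
green [167 325  30  18 214] grip [ 639.4 -370.5] eye [ 662.3 -420.5] yaw -65.4 len 37
t 11.95 tcp [ 463.  -304.5  264. ] toolyaw -4.2 tool z [ 0.003 -0.004 -1.   ] force [-0.   0.2  0. ] open 0.999
```

Request:
{"fn": "drive_tool", "kwargs": {
  "series": [
    [-0.018, -0.007, -0.5, 0, 0, 0, -1],
    [-0.018, -0.007, -0.7, 0, 0, 0, -1],
    [-0.018, -0.007, -0.935, 0, 0, 0, -1],
    [-0.018, -0.007, -0.935, 0, 0, 0, -1],
    [-0.018, -0.007, -0.935, 0, 0, 0, -1],
    [-0.018, -0.007, -0.935, 0, 0, 0, -1],
    [-0.018, -0.007, -0.935, 0, 0, 0, -1],
    [-0.018, -0.007, -0.935, 0, 0, 0, 1]
  ]
}}

```text
t: 12.67
ee_pos: [460.1, -306.4, 77.5]
orientation: [0.002, 0.037, 0.999, -0.002]
force: [0.2, -0.4, -0.2]
opening: 0.883
grasp_force: 0.0
```

Request:
{"fn": "drive_tool", "kwargs": {
  "series": [
    [0, 0, 0, 0, 0, 0, 1],
    [0, 0, 0, 0, 0, 0, 1],
    [0, 0, 0, 0, 0, 0, 1],
    [0, 0, 0, 0, 0, 0, 1],
    [0, 0, 0, 0, 0, 0, 1],
    [0, 0, 0, 0, 0, 0, 1],
    [0, 0, 0, 0, 0, 0, 1]
  ]
}}

```text
t: 13.25
ee_pos: [458.5, -306.3, 76.0]
orientation: [0.0, 0.038, 0.999, -0.001]
force: [-1.1, 1.5, 6.1]
opening: 0.188
grasp_force: 60.4
```

Request:
{"fn": "drive_tool", "kwargs": {
  "series": [
    [0, 0, 0.2, 0, 0, 0, 1],
    [0, 0, 0.4, 0, 0, 0, 1],
    [0, 0, 0.6, 0, 0, 0, 1],
    [0, 0, 0.8, 0, 0, 0, 1],
    [0, 0, 1, 0, 0, 0, 1],
    [0, 0, 1, 0, 0, 0, 1]
  ]
}}

```text
t: 13.75
ee_pos: [461.0, -307.8, 284.1]
orientation: [0.007, 0.037, 0.999, -0.005]
force: [1.4, -0.6, 0.5]
opening: 0.182
grasp_force: 59.6
```

```bash
python3 - <<'E'
from h import *
held("green","w5");print(bot.get_state()["grasp_force"],bot.get_state()["opening"])
plan((-57.5,0),145,zt=70)
E
```

```text
green [  157    16   202   314 10934] eye_tool [-21.4  -1.3] yaw -179.7 len 149
59.57147240638733 0.18479808373986614
from [ 459.6 -306.8  279.9] to tcp [485.1 -49.2 355.1] shift [0.127 1.288 0.376] turn [ 0.024 -0.287  0.141] D share per 10mm [-0.0279 -0.0065  0.041 ]
```

Request:
{"fn": "drive_tool", "kwargs": {
  "series": [
    [0, 0.2, 0.2, 0, 0, 0.05, 1],
    [0, 0.4, 0.376, 0, 0, 0.1, 1],
    [0, 0.6, 0.376, 0, 0, 0.143, 1],
    [0, 0.75, 0.376, 0, 0, 0.143, 1],
    [0, 0.75, 0.376, 0, 0, 0.143, 1]
  ]
}}

```text
t: 14.22
ee_pos: [457.5, -152.2, 350.3]
orientation: [0.0, -0.113, 0.994, -0.0]
force: [-0.7, 0.5, -1.3]
opening: 0.189
grasp_force: 59.6
```

Request:
{"fn": "drive_tool", "kwargs": {
  "series": [
    [0.025, 0.11, 0, 0.013, -0.057, 0, 1],
    [0.05, 0.22, 0, 0.026, -0.114, 0, 1],
    [0.075, 0.33, 0, 0.04, -0.17, 0, 1],
    [0.1, 0.44, 0, 0.053, -0.227, 0, 1],
    [0.127, 0.538, 0, 0.066, -0.284, 0, 1],
    [0.127, 0.538, 0, 0.066, -0.284, 0, 1],
    [0.127, 0.538, 0, 0.066, -0.284, 0, 1]
  ]
}}

```text
t: 14.8
ee_pos: [481.5, -48.4, 347.7]
orientation: [0.295, -0.107, 0.949, 0.034]
force: [-0.0, 0.3, -1.0]
opening: 0.186
grasp_force: 59.6
```

```bash
python3 - <<'E'
from h import *
check("c4")
s=bot.get_state();print(s["grasp_force"],s["opening"],s["force"])
plan((-57.5,0),145,zt=70)
E
```

```text
side crop origin 239 107 tip px [201. 199.] root [257. 268.]
top crop origin 182 97 tip px [201. 202.] root [200. 135.]
59.6296226978302 0.1896025591074734 [ 0.85319224 -0.68782097 -0.72814158]
from [483.8 -48.8 349.9] to tcp [485.1 -49.2 355.1] shift [ 0.007 -0.002  0.026] turn [-0.    -0.001  0.002] D share per 10mm [-0.0279 -0.0065  0.041 ]
```

View pics/c4.png

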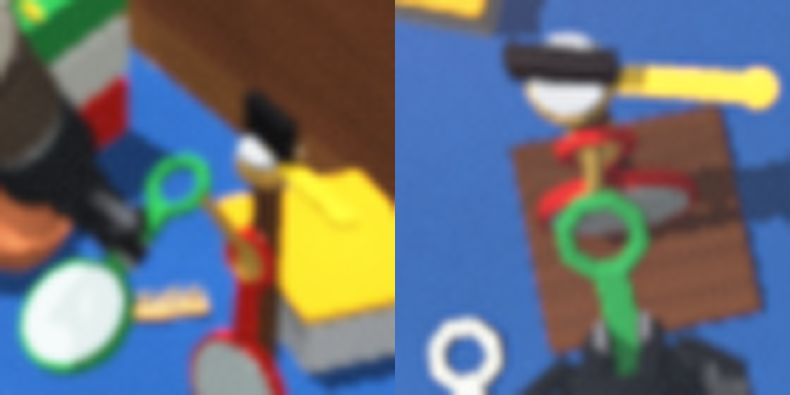

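Green eye sits at side (178,184) and top (601,235), slightly low of the rod line. I'll correct by about 5 mm and slide it on.

Request:
{"fn": "drive_tool", "kwargs": {
  "series": [
    [0.01, 0.006, 0.028, 0, 0, 0, 1],
    [0.046, 0.014, -0.025, 0, 0, 0, 1],
    [0.082, 0.023, -0.078, 0, 0, 0, 1],
    [0.118, 0.031, -0.13, 0, 0, 0, 1],
    [0.154, 0.04, -0.183, 0, 0, 0, 1],
    [0.19, 0.048, -0.236, 0, 0, 0, 1],
    [0.226, 0.057, -0.289, 0, 0, 0, 1],
    [0.261, 0.065, -0.341, 0, 0, 0, 1]
  ]
}}

```text
t: 15.57
ee_pos: [537.4, -36.0, 282.0]
orientation: [0.298, -0.105, 0.948, 0.034]
force: [0.4, -1.2, -0.7]
opening: 0.187
grasp_force: 59.7
```

```bash
python3 - <<'E'
from h import *
check("c5")
s=bot.get_state();print(s["grasp_force"],s["opening"],s["force"],s["wrist_torque"])
E
```

```text
side crop origin 239 107 tip px [201. 199.] root [257. 268.]
top crop origin 182 97 tip px [201. 202.] root [200. 135.]
59.581804275512695 0.18292458708493198 [ 0.06572284 -0.80926273 -1.42858618] [-0.26924138  1.27513465 -0.02732442]
```

View pics/c5.png

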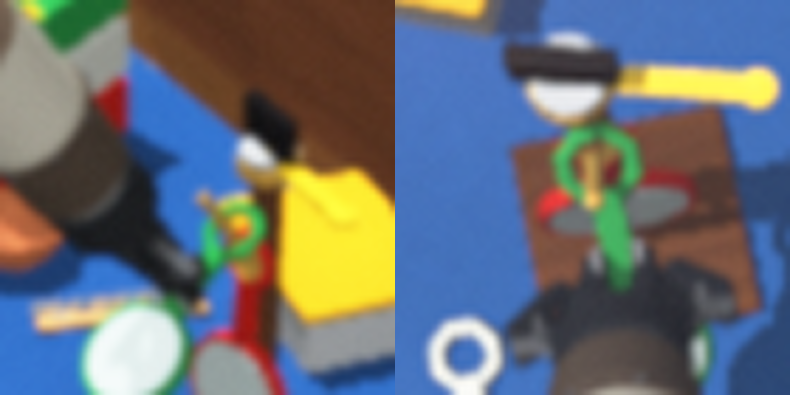

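Rod is through the green eye. Release and retreat, then confirm numerically.

Request:
{"fn": "drive_tool", "kwargs": {
  "series": [
    [0, 0, 0, 0, 0, 0, 0.2],
    [0, 0, 0, 0, 0, 0, -0.2],
    [0, 0, 0, 0, 0, 0, -0.6],
    [-0.06, -0.014, 0.09, 0, 0, 0, -1],
    [-0.18, -0.042, 0.26, 0, 0, 0, -1],
    [-0.28, -0.065, 0.41, 0, 0, 0, -1],
    [-0.38, -0.1, 0.5, 0, 0, 0, -1],
    [-0.38, -0.1, 0.5, 0, 0, 0, -1]
  ]
}}

```text
t: 16.33
ee_pos: [458.2, -56.2, 388.9]
orientation: [0.305, -0.106, 0.946, 0.034]
force: [-0.0, -0.6, 0.0]
opening: 1.002
grasp_force: 0.0
```

```bash
cat >> h.py <<'E'
def comps(view,col,k=3,lo=15):
    im=bot.read_camera(view);h=cv2.cvtColor(im,cv2.COLOR_RGB2HSV).astype(int);H,S,V=h[...,0],h[...,1],h[...,2]
    m={"red":((H<5)|(H>174))&(S>130)&(V>60),"green":(H>45)&(H<85)&(S>110)&(V>50),
       "orange":(H>=4)&(H<16)&(S>130)&(V>120),"white":(S<60)&(V>150)}[col].astype(np.uint8)
    n,l,st,ce=cv2.connectedComponentsWithStats(m);print(view,col,[st[i].tolist() for i in np.argsort(-st[1:,4])+1 if st[i,4]>lo][:k])
    return im
E
python3 - <<'E'
from h import *
s=bot.get_state();print(s["ee_pos"],s["t"])
comps("side","green",5);comps("side","red",5);im=comps("top","orange",5)
C=cam("top")
print("rod side",proj(cam("side"),[ROOT,ROOT+108*D]))
for q in("mirror3_grip","mirror4_grip"):
    for r in bot.masks_of("top",q)[:2]:
        v,u=np.nonzero(r["mask"])
        print(q,round(r["p"],2),np.round(r["at"]),len(u),[np.round(a,1) for a in axis(back(C,np.c_[u,v],8))])
E
```

```text
[458.15605784 -56.23303809 388.9093983 ] 16.3333
side green [[0, 210, 35, 144, 3347], [233, 94, 29, 24, 366], [371, 345, 59, 39, 303], [338, 231, 12, 19, 165], [277, 147, 10, 36, 105]]
side red [[316, 258, 17, 24, 301], [218, 130, 27, 14, 187], [251, 122, 10, 12, 75], [283, 157, 7, 31, 52]]
top orange [[428, 118, 56, 254, 4054], [496, 90, 16, 188, 1676], [499, 277, 13, 107, 537], [104, 120, 28, 26, 504], [474, 266, 11, 84, 375]]
rod side [[284.50495902 154.40882477]
 [274.59175294 142.1925192 ]]
mirror3_grip 0.8 [186. 138.] 393 [array([484.8, 316.4]), array([539.3, 309.1]), np.float64(-7.6), np.float64(168.6)]
mirror3_grip 0.18 [130. 298.] 289 [array([ 709.9, -318.4]), array([ 664.2, -287.8]), np.float64(146.2), np.float64(75.5)]
mirror4_grip 0.74 [174. 196.] 290 [array([499.5,  96.8]), array([444.9,  90.2]), np.float64(-173.1), np.float64(154.5)]
mirror4_grip 0.23 [109. 217.] 345 [array([745.6, -27.6]), array([741.9, -82.4]), np.float64(-93.9), np.float64(191.1)]
```

Request:
{"fn": "drive_tool", "kwargs": {
  "series": [
    [0, 0.2, 0, -0.013, 0.057, 0, -1],
    [0, 0.4, 0, -0.026, 0.114, 0, -1],
    [0, 0.6, 0, -0.04, 0.17, 0, -1],
    [0, 0.8, 0, -0.053, 0.227, 0, -1],
    [0, 1, 0, -0.066, 0.284, 0, -1],
    [0, 1, 0, -0.066, 0.284, 0, -1]
  ]
}}

```text
t: 17.08
ee_pos: [462.8, 151.5, 378.4]
orientation: [-0.005, -0.114, 0.993, -0.002]
force: [2.1, -0.6, -0.0]
opening: 0.997
grasp_force: 0.0
```

Request:
{"fn": "drive_tool", "kwargs": {
  "series": [
    [0.02, 0.2, -0.1, 0, 0, -0.05, -1],
    [0.04, 0.4, -0.2, 0, 0, -0.1, -1],
    [0.06, 0.6, -0.4, 0, 0, -0.15, -1],
    [0.1, 0.8, -0.55, 0, 0, -0.15, -1],
    [0.1, 0.875, -0.6, 0, 0, -0.15, -1],
    [0.1, 0.875, -0.6, 0, 0, -0.15, -1],
    [0.1, 0.875, -0.6, 0, 0, -0.15, -1],
    [0.1, 0.875, -0.6, 0, 0, -0.15, -1]
  ]
}}

```text
t: 17.75
ee_pos: [479.7, 319.6, 260.5]
orientation: [-0.001, 0.045, 0.999, -0.002]
force: [-0.2, 0.1, 0.3]
opening: 1.002
grasp_force: 0.0
```

```bash
python3 - <<'E'
from h import *
look("orange","w6")
comps("side","green",5)
E
```

```text
orange [ 290  279   73   64 2766] grip [655.9 420.2] eye [652.8 365.3] yaw -93.2 len 89
orange [ 225   96   69  153 2261] grip [484.4 316.5] eye [538.8 308.8] yaw -8.0 len 168
t 17.75 tcp [479.7 319.6 260.5] toolyaw -5.2 tool z [-0.003 -0.005 -1.   ] force [-0.2  0.1  0.3] open 1.002
side green [[0, 210, 34, 144, 3344], [220, 94, 42, 30, 742], [371, 345, 59, 39, 306], [338, 231, 12, 19, 164], [274, 147, 13, 36, 108]]
```

Request:
{"fn": "drive_tool", "kwargs": {
  "series": [
    [0.009, -0.013, -0.5, 0, 0, -0.023, -1],
    [0.009, -0.013, -0.7, 0, 0, -0.023, -1],
    [0.009, -0.013, -0.92, 0, 0, -0.023, -1],
    [0.009, -0.013, -0.92, 0, 0, -0.023, -1],
    [0.009, -0.013, -0.92, 0, 0, -0.023, -1],
    [0.009, -0.013, -0.92, 0, 0, -0.023, -1],
    [0.009, -0.013, -0.92, 0, 0, -0.023, -1],
    [0.009, -0.013, -0.92, 0, 0, -0.023, 1]
  ]
}}

```text
t: 18.52
ee_pos: [482.8, 317.6, 80.6]
orientation: [0.001, 0.069, 0.998, 0.001]
force: [0.7, 1.3, 0.4]
opening: 0.885
grasp_force: 0.0
```

Request:
{"fn": "drive_tool", "kwargs": {
  "series": [
    [0, 0, 0, 0, 0, 0, 1],
    [0, 0, 0, 0, 0, 0, 1],
    [0, 0, 0, 0, 0, 0, 1],
    [0, 0, 0, 0, 0, 0, 1],
    [0, 0, 0, 0, 0, 0, 1],
    [0, 0, 0, 0, 0, 0, 1],
    [0, 0, 0, 0, 0, 0, 1]
  ]
}}

```text
t: 19.1
ee_pos: [481.7, 317.4, 79.0]
orientation: [0.0, 0.069, 0.998, -0.001]
force: [-0.8, -0.0, 5.7]
opening: 0.184
grasp_force: 59.1
```

Request:
{"fn": "drive_tool", "kwargs": {
  "series": [
    [0, 0, 0.2, 0, 0, 0, 1],
    [0, 0, 0.4, 0, 0, 0, 1],
    [0, 0, 0.6, 0, 0, 0, 1],
    [0, 0, 0.8, 0, 0, 0, 1],
    [0, 0, 1, 0, 0, 0, 1],
    [0, 0, 1, 0, 0, 0, 1]
  ]
}}

```text
t: 19.6
ee_pos: [484.1, 319.0, 287.3]
orientation: [0.006, 0.069, 0.998, 0.005]
force: [0.5, 0.4, 0.2]
opening: 0.184
grasp_force: 59.1
```

```bash
python3 - <<'E'
from h import *
held("orange","w7");print(bot.get_state()["grasp_force"],bot.get_state()["opening"])
plan((-57.5,0),145,zt=70)
E
```

```text
orange [ 178   56  158  274 7757] eye_tool [-21.5  -1.4] yaw -179.8 len 134
orange [   0  284   63   46 1078] eye_tool [ -33.1 -127.4] yaw -71.4 len 33
59.036259055137634 0.182702462103439
from [482.7 318.2 283.1] to tcp [485.1 -49.2 355.1] shift [ 0.012 -1.837  0.36 ] turn [ 0.01  -0.29   0.168] D share per 10mm [-0.0279 -0.0065  0.041 ]
```

Request:
{"fn": "drive_tool", "kwargs": {
  "series": [
    [0, -0.2, 0.2, 0, 0, 0.05, 1],
    [0, -0.4, 0.385, 0, 0, 0.1, 1],
    [0, -0.6, 0.385, 0, 0, 0.15, 1],
    [0, -0.8, 0.385, 0, 0, 0.175, 1],
    [0, -1, 0.385, 0, 0, 0.175, 1],
    [0, -1, 0.385, 0, 0, 0.175, 1]
  ]
}}

```text
t: 20.15
ee_pos: [480.0, 113.2, 354.0]
orientation: [-0.002, -0.112, 0.994, -0.001]
force: [1.4, 1.4, -0.7]
opening: 0.184
grasp_force: 59.1
```

Request:
{"fn": "drive_tool", "kwargs": {
  "series": [
    [0, -0.16, 0, 0.013, -0.057, 0, 1],
    [0, -0.32, 0, 0.026, -0.114, 0, 1],
    [0, -0.48, 0, 0.04, -0.17, 0, 1],
    [0, -0.64, 0, 0.053, -0.227, 0, 1],
    [0.005, -0.835, 0.01, 0.066, -0.284, 0, 1],
    [0.005, -0.835, 0.01, 0.066, -0.284, 0, 1],
    [0.005, -0.835, 0.01, 0.066, -0.284, 0, 1]
  ]
}}

```text
t: 20.73
ee_pos: [480.4, -52.7, 355.0]
orientation: [0.297, -0.105, 0.949, 0.033]
force: [0.1, 0.6, -1.2]
opening: 0.185
grasp_force: 59.2
```

```bash
python3 - <<'E'
from h import *
check("c6")
s=bot.get_state();print(s["grasp_force"],s["opening"],s["force"])
comps("side","orange",4);comps("top","orange",9)
p=[ROOT+145*D];print(proj(cam("side"),p),proj(cam("top"),p))
plan((-57.5,0),145,zt=73)
E
```

```text
side crop origin 239 107 tip px [201. 199.] root [257. 268.]
top crop origin 182 97 tip px [201. 202.] root [200. 135.]
59.17352914810181 0.18580819806154683 [-0.24922681  0.26316931 -0.56190323]
side orange [[0, 166, 49, 93, 1317], [330, 179, 60, 44, 1200], [354, 217, 32, 22, 276], [261, 185, 24, 21, 209]]
top orange [[428, 118, 45, 254, 3846], [494, 90, 18, 188, 1812], [498, 275, 14, 109, 585], [472, 160, 12, 100, 527], [104, 120, 28, 26, 496], [474, 257, 11, 96, 447], [470, 106, 12, 63, 386], [209, 129, 18, 34, 254], [490, 225, 9, 68, 242]]
[[270.93654905 137.68811496]] [[217.75665653 137.36655343]]
from [482.8 -49.  356.4] to tcp [483.4 -49.6 357.6] shift [ 0.003 -0.003  0.006] turn [ 0.001 -0.001 -0.001] D share per 10mm [-0.0279 -0.0065  0.041 ]
```

View pics/c6.png

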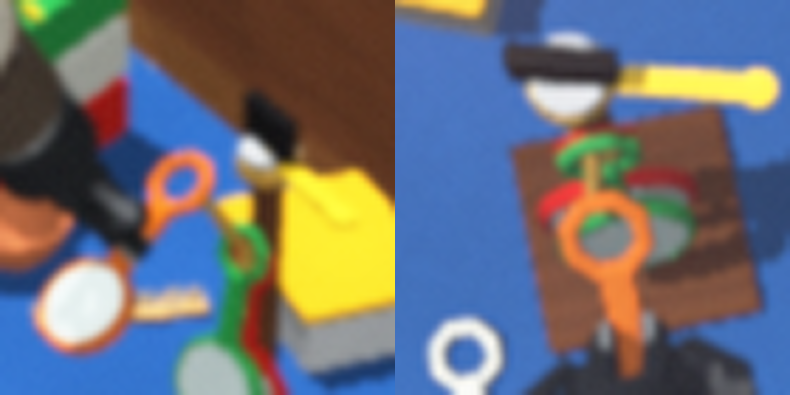

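Orange is about 4 mm to the right of the rod in the top view (606 vs 598). I'll correct in y and slide on.

Request:
{"fn": "drive_tool", "kwargs": {
  "series": [
    [0.006, 0.02, 0.013, 0, 0, 0, 1],
    [0.038, 0.027, -0.034, 0, 0, 0, 1],
    [0.07, 0.035, -0.081, 0, 0, 0, 1],
    [0.102, 0.042, -0.128, 0, 0, 0, 1],
    [0.134, 0.05, -0.175, 0, 0, 0, 1],
    [0.166, 0.057, -0.222, 0, 0, 0, 1],
    [0.198, 0.065, -0.268, 0, 0, 0, 1],
    [0.229, 0.072, -0.315, 0, 0, 0, 1]
  ]
}}

```text
t: 21.6
ee_pos: [529.1, -33.8, 293.4]
orientation: [0.298, -0.109, 0.948, 0.034]
force: [-0.3, -0.5, -1.0]
opening: 0.183
grasp_force: 59.2
```

```bash
python3 - <<'E'
from h import *
check("c7")
s=bot.get_state();print(s["grasp_force"],s["opening"],s["force"],s["wrist_torque"])
comps("side","orange",5);comps("top","orange",10)
p=[ROOT+65*D];print(proj(cam("side"),p),proj(cam("top"),p))
E
```

```text
side crop origin 239 107 tip px [201. 199.] root [257. 268.]
top crop origin 182 97 tip px [201. 202.] root [200. 135.]
59.15691375732422 0.1815179588554358 [ 0.23250924  0.74305379 -0.68262536] [-0.31620117  1.33754636 -0.01370744]
side orange [[0, 167, 50, 92, 1357], [330, 180, 60, 43, 1080], [354, 218, 32, 21, 253], [261, 185, 24, 21, 205], [232, 140, 17, 14, 163]]
top orange [[428, 106, 56, 267, 5150], [488, 90, 24, 187, 2326], [490, 224, 22, 160, 1046], [473, 254, 13, 100, 526], [104, 120, 28, 26, 496], [207, 119, 18, 32, 228], [494, 331, 8, 53, 205], [354, 99, 21, 23, 173], [463, 300, 4, 42, 117], [481, 353, 5, 31, 107]]
[[278.66816675 147.21599156]] [[217.54531939 127.83915814]]
```

View pics/c7.png

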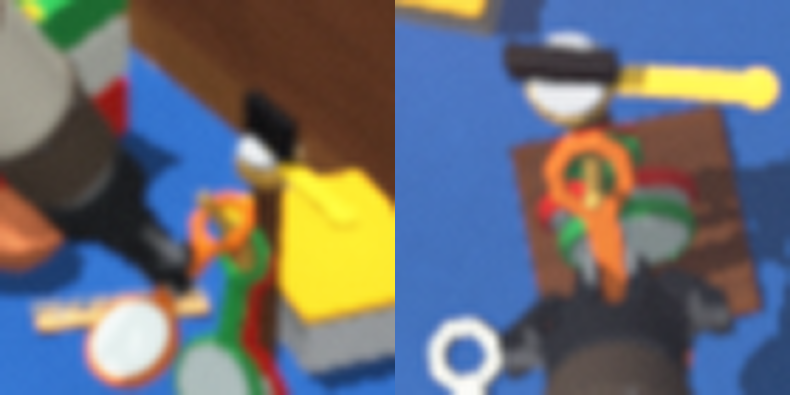

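The rod is through the orange eye. Release, retreat, then go to white.

Request:
{"fn": "drive_tool", "kwargs": {
  "series": [
    [0, 0, 0, 0, 0, 0, 0.2],
    [0, 0, 0, 0, 0, 0, -0.2],
    [0, 0, 0, 0, 0, 0, -0.6],
    [-0.06, -0.014, 0.09, 0, 0, 0, -1],
    [-0.18, -0.042, 0.26, 0, 0, 0, -1],
    [-0.28, -0.065, 0.41, 0, 0, 0, -1],
    [-0.36, -0.1, 0.45, 0, 0, 0, -1],
    [-0.36, -0.1, 0.45, 0, 0, 0, -1]
  ]
}}

```text
t: 22.47
ee_pos: [454.7, -56.4, 388.7]
orientation: [0.303, -0.108, 0.946, 0.034]
force: [-0.0, -0.6, -0.0]
opening: 1.004
grasp_force: 0.0
```

Request:
{"fn": "drive_tool", "kwargs": {
  "series": [
    [0, 0.15, 0, -0.013, 0.057, 0, -1],
    [0, 0.3, 0, -0.026, 0.114, 0, -1],
    [0, 0.45, 0, -0.04, 0.17, 0, -1],
    [0, 0.6, 0, -0.053, 0.227, 0, -1],
    [0, 0.74, 0, -0.066, 0.284, 0, -1],
    [0, 0.74, 0, -0.066, 0.284, 0, -1]
  ]
}}

```text
t: 22.97
ee_pos: [459.1, 97.1, 382.3]
orientation: [-0.003, -0.115, 0.993, -0.001]
force: [1.8, -1.1, -0.3]
opening: 1.001
grasp_force: 0.0
```

Request:
{"fn": "drive_tool", "kwargs": {
  "series": [
    [0.1, 0, -0.2, 0, 0, -0.042, -1],
    [0.2, 0, -0.4, 0, 0, -0.042, -1],
    [0.2, 0, -0.6, 0, 0, -0.042, -1],
    [0.2, 0, -0.6, 0, 0, -0.042, -1],
    [0.2, 0, -0.6, 0, 0, -0.042, -1],
    [0.2, 0, -0.6, 0, 0, -0.042, -1]
  ]
}}

```text
t: 23.47
ee_pos: [497.1, 92.4, 265.4]
orientation: [0.001, -0.07, 0.998, -0.001]
force: [0.3, -0.6, 0.8]
opening: 1.001
grasp_force: 0.0
```

```bash
python3 - <<'E'
from h import *
look("white","w8")
for c in("orange","green","red"): comps("side",c,6)
E
```

```text
white [ 233  102   53  140 3897] grip [495.7  94.4] eye [550. 103.] yaw 9.1 len 155
t 23.4667 tcp [497.1  92.4 265.4] toolyaw 8.0 tool z [ 0.002 -0.002 -1.   ] force [ 0.3 -0.6  0.8] open 1.001
side orange [[0, 166, 50, 93, 1344], [330, 179, 60, 44, 1199], [354, 217, 32, 22, 270], [261, 185, 22, 21, 189], [373, 256, 23, 16, 146], [387, 223, 16, 29, 134]]
side green [[0, 210, 35, 144, 3347], [371, 345, 59, 39, 303], [216, 102, 15, 19, 191], [338, 231, 12, 19, 164], [250, 98, 12, 17, 151]]
side red [[316, 258, 17, 24, 300], [218, 130, 15, 13, 120], [247, 122, 14, 17, 117], [283, 157, 7, 31, 50]]
```

Request:
{"fn": "drive_tool", "kwargs": {
  "series": [
    [-0.022, 0.008, -0.5, 0, 0, 0.009, -1],
    [-0.022, 0.008, -0.7, 0, 0, 0.009, -1],
    [-0.022, 0.008, -0.945, 0, 0, 0.009, -1],
    [-0.022, 0.008, -0.945, 0, 0, 0.009, -1],
    [-0.022, 0.008, -0.945, 0, 0, 0.009, -1],
    [-0.022, 0.008, -0.945, 0, 0, 0.009, -1],
    [-0.022, 0.008, -0.945, 0, 0, 0.009, -1],
    [-0.022, 0.008, -0.945, 0, 0, 0.009, 1]
  ]
}}

```text
t: 24.33
ee_pos: [493.5, 94.8, 77.1]
orientation: [0.002, -0.08, 0.997, -0.0]
force: [0.5, -0.3, 0.3]
opening: 0.882
grasp_force: 0.0
```

Request:
{"fn": "drive_tool", "kwargs": {
  "series": [
    [0, 0, 0, 0, 0, 0, 1],
    [0, 0, 0, 0, 0, 0, 1],
    [0, 0, 0, 0, 0, 0, 1],
    [0, 0, 0, 0, 0, 0, 1],
    [0, 0, 0, 0, 0, 0, 1],
    [0, 0, 0, 0, 0, 0, 1],
    [0, 0, 0, 0, 0, 0, 1]
  ]
}}

```text
t: 24.92
ee_pos: [492.2, 94.1, 76.0]
orientation: [0.0, -0.079, 0.997, -0.001]
force: [-2.0, -0.3, 5.9]
opening: 0.187
grasp_force: 60.2
```

Request:
{"fn": "drive_tool", "kwargs": {
  "series": [
    [0, 0, 0.2, 0, 0, 0, 1],
    [0, 0, 0.4, 0, 0, 0, 1],
    [0, 0, 0.6, 0, 0, 0, 1],
    [0, 0, 0.8, 0, 0, 0, 1],
    [0, 0, 1, 0, 0, 0, 1],
    [0, 0, 1, 0, 0, 0, 1]
  ]
}}

```text
t: 25.42
ee_pos: [495.1, 94.9, 283.8]
orientation: [0.008, -0.08, 0.997, 0.001]
force: [1.0, 1.1, -0.9]
opening: 0.191
grasp_force: 59.4
```

```bash
python3 - <<'E'
from h import *
held("white","w9");print(bot.get_state()["grasp_force"],bot.get_state()["opening"])
plan((-57.5,0),145,zt=71)
for v in("side","top"):
  for c in("orange","green","red"): comps(v,c,12)
E
```

```text
white [  194    98   125   232 15843] eye_tool [-21.1  -1.2] yaw 179.9 len 117
white [  51  268   81   52 1914] eye_tool [-21.7 -90.3] yaw -109.0 len 50
59.396275877952576 0.19119873780954014
from [493.4  94.6 279.8] to tcp [484.5 -49.3 356. ] shift [-0.044 -0.72   0.381] turn [ 0.055 -0.282  0.031] D share per 10mm [-0.0279 -0.0065  0.041 ]
side orange [[0, 160, 49, 99, 1466], [329, 179, 61, 44, 1210], [354, 217, 32, 22, 275], [373, 252, 26, 20, 202], [266, 185, 17, 21, 139], [387, 223, 16, 29, 134], [275, 146, 9, 34, 117], [198, 113, 17, 10, 103], [24, 158, 23, 13, 96], [53, 153, 14, 7, 64], [187, 151, 15, 5, 43], [232, 142, 5, 10, 30]]
side green [[0, 209, 34, 145, 3344], [371, 345, 59, 39, 306], [248, 97, 14, 19, 179], [216, 102, 15, 19, 174], [338, 231, 12, 19, 163]]
side red [[316, 258, 17, 24, 302], [246, 121, 15, 19, 136], [218, 130, 15, 14, 124], [282, 157, 8, 31, 49]]
top orange [[428, 118, 44, 254, 3501], [496, 90, 16, 184, 1492], [104, 120, 28, 26, 514], [499, 277, 13, 100, 468], [471, 106, 11, 57, 279], [477, 174, 6, 64, 235], [207, 119, 26, 28, 207], [479, 267, 6, 51, 190], [354, 99, 21, 23, 172], [491, 229, 7, 60, 168], [490, 129, 6, 59, 161], [495, 335, 5, 49, 150]]
top green [[19, 62, 72, 77, 2826], [324, 124, 12, 11, 58], [211, 135, 6, 5, 17]]
top red [[65, 78, 41, 68, 428], [223, 126, 12, 5, 39], [207, 130, 8, 8, 29]]
```

Request:
{"fn": "drive_tool", "kwargs": {
  "series": [
    [0, 0, 0.2, 0.01, -0.057, 0.006, 1],
    [-0.04, -0.1, 0.39, 0.022, -0.113, 0.012, 1],
    [-0.044, -0.25, 0.39, 0.033, -0.17, 0.018, 1],
    [-0.044, -0.42, 0.39, 0.044, -0.226, 0.025, 1],
    [-0.044, -0.58, 0.39, 0.055, -0.282, 0.031, 1],
    [-0.044, -0.715, 0.39, 0.055, -0.282, 0.031, 1],
    [-0.044, -0.715, 0.39, 0.055, -0.282, 0.031, 1],
    [-0.044, -0.715, 0.39, 0.055, -0.282, 0.031, 1]
  ]
}}

```text
t: 26.43
ee_pos: [482.7, -50.5, 352.2]
orientation: [0.293, -0.106, 0.95, 0.032]
force: [-0.4, 0.4, -0.8]
opening: 0.189
grasp_force: 59.4
```

```bash
python3 - <<'E'
from h import *
check("c8")
s=bot.get_state();print(s["grasp_force"],s["opening"],s["force"])
plan((-57.5,0),145,zt=71)
E
```

```text
side crop origin 239 107 tip px [201. 199.] root [257. 268.]
top crop origin 182 97 tip px [201. 202.] root [200. 135.]
59.42138314247131 0.1898428188435415 [-0.53764589 -0.22170694 -1.09746802]
from [483.3 -48.9 352.4] to tcp [484.5 -49.3 356. ] shift [ 0.006 -0.002  0.018] turn [ 0.002 -0.005  0.001] D share per 10mm [-0.0279 -0.0065  0.041 ]
```

View pics/c8.png

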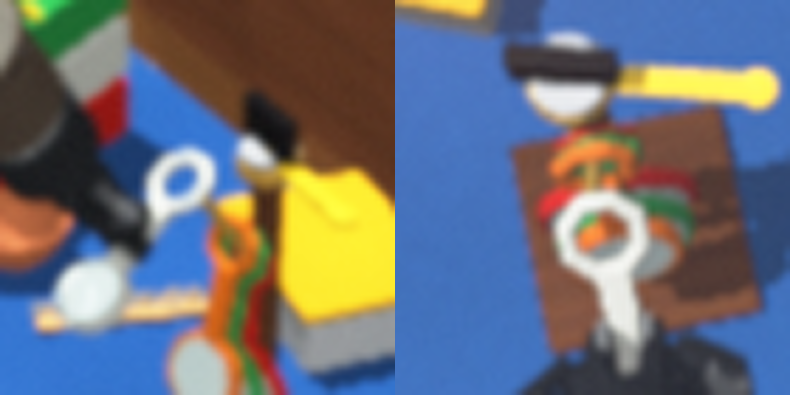

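Three mirrors hang on the rod, and white's eye is aligned at side (181,180), top (600,233). Slide on and release.

Request:
{"fn": "drive_tool", "kwargs": {
  "series": [
    [0.006, 0.006, 0.02, 0, 0, 0, 1],
    [0.031, 0.012, -0.017, 0, 0, 0, 1],
    [0.056, 0.018, -0.054, 0, 0, 0, 1],
    [0.082, 0.024, -0.091, 0, 0, 0, 1],
    [0.107, 0.03, -0.128, 0, 0, 0, 1],
    [0.132, 0.036, -0.165, 0, 0, 0, 1],
    [0.157, 0.042, -0.202, 0, 0, 0, 1],
    [0.182, 0.047, -0.238, 0, 0, 0, 1]
  ]
}}

```text
t: 27.2
ee_pos: [519.9, -39.5, 304.1]
orientation: [0.294, -0.107, 0.949, 0.032]
force: [-0.2, -0.7, -1.6]
opening: 0.186
grasp_force: 59.4
```

```bash
python3 - <<'E'
from h import *
s=bot.get_state();print(s["grasp_force"],s["opening"],s["force"],s["wrist_torque"])
plan((-57.5,0),82,zt=71)
# white eye centre: hole of ring in crops
for n in("side","top"):
    C=cam(n);im=bot.read_camera(n);e=proj(C,[ROOT+82*D])[0];t=proj(C,[ROOT+108*D])[0];u,v=e.round().astype(int)
    h=cv2.cvtColor(im,cv2.COLOR_RGB2HSV)[v-9:v+10,u-12:u+13].astype(int)
    print(n,e.round(1),"tip",t.round(1),u-12,v-9)
    for r in h: print("".join("W" if q[1]<70 and q[2]>130 else "o" if 4<=q[0]<16 and q[1]>110 else "y" if 16<=q[0]<32 and q[1]>70 else "g" if 40<q[0]<85 else "." for q in r))
E
```

```text
59.42913293838501 0.18645136091232645 [-0.16901367 -0.69017769 -1.6144557 ] [-0.28766989  1.21194306 -0.00434997]
from [519.9 -39.5 304.1] to tcp [519.8 -41.2 304.3] shift [-0.001 -0.008  0.001] turn [ 0.002 -0.005  0.001] D share per 10mm [-0.0279 -0.0065  0.041 ]
side [277.1 145.3] tip [274.6 142.2] 265 136
................WyWWWWWyy
.................yyyyyyyy
.................Wyyyyyyy
...................yyyyyy
..........WWWWWW...oyyyyy
.........WWWWWWWWWyooooyy
........WWyyWyWWWWyyoooyy
.......WWWyyyyyWWWyyoooyy
.......WWWWyyyyWWWyyoooyy
......WWWW..yyyWWWyooooyy
......WWW..WoyWWW.oooooyy
......WWWWWW.WWWWooyyooyy
......WWWWWWWWWW.ooyyyoyy
......WWWWWWWWWWyooyy.yyy
......gWWWWWWW.yyooy.gyyy
......gWWWW.oyyooooyggyyy
.......WWWW.ooyooooyg.oyy
.......WW...oooooooygyoyy
.......W....ooooooy.gyoyy
top [217.6 129.8] tip [217.7 132.8] 206 121
.......ooyyyy.gg....ooooo
......ooyyyyyWyyyggyooooo
..oooooyWWWWWWW.oy.yooooo
oooooyWWWWWWWWWWW.yyooooo
ooooo.WWWWWWWWWWWWW.ooooo
oooooWWWWWWWWWWWWWW.o..oo
oooo.WWWWWyyyyWWWWW......
oooWWWWW.yyyooo.WWWW.....
oo.WWWW.ooyyooooWWWW.....
ooo.WWW.ooyyooooWWWW.....
oo..WWW.ooyyyoo.WWWWWgggg
o....WWW.oyyyoo.WWWWggggg
o....WWWWWyyy..WWWWWggggg
o....WWWWWWWWWWWWWWgggggg
o...WWWWWWWWWWWWWW.oooyyg
oo..gWgWWWWWWWWWW.ooooooo
oo..ggggWWWWWWWWWoooooooo
.ooo.gggyo.WWWWWW.ooooooo
.ooo.ggyoooWWWWWWWWWWWW.o
```

Pixel map shows the rod inside the white ring in both views. Release and retreat.

Request:
{"fn": "drive_tool", "kwargs": {
  "series": [
    [0, 0, 0, 0, 0, 0, 0.2],
    [0, 0, 0, 0, 0, 0, -0.2],
    [0, 0, 0, 0, 0, 0, -0.6],
    [-0.06, -0.014, 0.09, 0, 0, 0, -1],
    [-0.18, -0.042, 0.26, 0, 0, 0, -1],
    [-0.28, -0.065, 0.41, 0, 0, 0, -1],
    [-0.36, -0.1, 0.45, 0, 0, 0, -1],
    [-0.36, -0.1, 0.45, 0, 0, 0, -1]
  ]
}}

```text
t: 27.97
ee_pos: [445.8, -60.4, 400.2]
orientation: [0.299, -0.107, 0.948, 0.033]
force: [0.3, 0.7, -0.9]
opening: 1.0
grasp_force: 0.0
```

Request:
{"fn": "drive_tool", "kwargs": {
  "series": [
    [0, 0, 0.1, -0.013, 0.057, 0, -1],
    [0, 0, 0.2, -0.026, 0.114, 0, -1],
    [0, 0, 0.3, -0.04, 0.17, 0, -1],
    [0, 0, 0.35, -0.053, 0.227, 0, -1],
    [0, 0, 0.35, -0.066, 0.284, 0, -1],
    [0, 0, 0.35, -0.066, 0.284, 0, -1],
    [0, 0, 0.35, -0.066, 0.284, 0, -1]
  ]
}}

```text
t: 28.55
ee_pos: [448.7, -59.2, 463.4]
orientation: [-0.006, -0.113, 0.994, -0.002]
force: [0.4, 0.2, -0.5]
opening: 1.0
grasp_force: 0.0
```

```bash
python3 - <<'E'
from h import *
s=bot.get_state();print(s["t"],s["ee_pos"],s["orientation"])
for n in("side","top"):
    C=cam(n);im=bot.read_camera(n);e=proj(C,[ROOT+70*D])[0];t=proj(C,[ROOT+108*D])[0];u,v=e.round().astype(int)
    h=cv2.cvtColor(im,cv2.COLOR_RGB2HSV)[v-12:v+28,u-18:u+19].astype(int)
    print(n,e.round(1),"tip",t.round(1),u-18,v-12)
    for r in h: print("".join("W" if q[1]<70 and q[2]>110 else "o" if 4<=q[0]<16 and q[1]>110 else "y" if 16<=q[0]<32 and q[1]>70 else "g" if 40<q[0]<85 else "." for q in r))
E
```

```text
28.55 [448.72144858 -59.15655937 463.40334569] [-0.0056216  -0.11262716  0.99361927 -0.00206791]
side [278.2 146.6] tip [274.6 142.2] 260 135
.....................WWWWWWWyyyyyoooo
.....................WyWWWWWyyyyyyyoo
.....................Wyyyyyyyyyyyyyyy
......................Wyyyyyyyyyyyyyy
.......................Wyyyyyyyyyyyyy
.......................W.yyyyyyyyyyyy
..............WW...WWWyyooooyyyyyyyyy
..............WyWWWWyyyyyoooyyyyyyyyy
..............WWyWWWWyyyyoooyyyyyyyyy
...............WyyWWWWyyyoooyyyyyyyyy
...............WWyyWWWWyyoooyyyyyyyyy
...............WWyyyWWWWyoooyyyyyyyyy
...............WWoyyyWWWyyooyyyyyyyyy
...............WWoyyyWWWy.yoyyyyyyyyy
..............WWWyyyyWWWy.yoyyyyyyyyy
...............WWW..yWWWy..yyyyyyyyyy
...............WWWWWWWW.yggyyyyyyyyyy
...............WWWWWWWWoyggyyyyyyyyyy
...............WWWWWWW.oyg.oyyyyyyyyy
...............WWWWW.ooy.gyoyyyyyyyyy
...............WWWWWooy.ggooyyyyyyyyy
...............WWWW.oy.g.yooyyyyyyyyy
..............WWWWW.oyg.ooooyyyyyyyyy
........WWWWWWWWWWWoy.gyo.ooyyyyyyyyy
WWWWWWWWWWWWWWWWWW.oyggoooooyyyyyyyyy
WWWWyWWW
[... 1425 characters left out ...]
WWW..ooooooWggyo
............WWWWWWWWWWWWWWWW.ooo.g.oo
...............WWWWWWWWWWWWWWW.ooy.oo
................WWWWWWWWWWWWWWW.oooo.
WW...............WWWWWWWWWWWWWWWoo...
WWWWWWW...........WWWWWWWWWWWWWWoo...
WWWWWWWW...........WWWWWWWWWWWW.o....
WWWWWWWWWW..........WWWWWWWWWWW......
WWWWWWWWWWW.........WWWWWWWWWW.......
WWWWWWWWWWWW.........WWWWWWW..o......
WWWWWWWWWWWWW........WWWWWW.ooo......
WWWWWWWWWWWWWW........WWW...oooo.....
WWWWWWWWWWWWWW........WWW....ooo.....
WWWWWWWWWWWWWWW........WW.....oooooo.
WWWWWWWWWWWWWWW........WWW....ooooooo
WWWWWWWWWWWWWWW........WWW.....oooooo
WWWWWWWWWWWWWWWW.......WWW.....oooo..
WWWWWWWWWWWWWWWW.......WWWW..........
WWWWWWWWWWWWWWWW.......WWWW..........
```

All four hang on the rod. Now back to the knob, at 13° + 74.5° yaw.

Request:
{"fn": "drive_tool", "kwargs": {
  "series": [
    [0.2, 0.05, 0, 0, 0, 0.055, -1],
    [0.4, 0.1, 0, 0, 0, 0.11, -1],
    [0.6, 0.15, 0, 0, 0, 0.165, -1],
    [0.8, 0.2, 0, 0, 0, 0.22, -1],
    [1, 0.245, 0, 0, 0, 0.275, -1],
    [1, 0.245, 0, 0, 0, 0.33, -1],
    [1, 0.245, 0, 0, 0, 0.385, -1],
    [1, 0.245, 0, 0, 0, 0.44, -1]
  ]
}}

```text
t: 29.32
ee_pos: [647.8, -10.6, 463.8]
orientation: [-0.004, -0.545, 0.838, -0.004]
force: [-0.2, 0.2, 0.4]
opening: 1.0
grasp_force: 0.0
```

Request:
{"fn": "drive_tool", "kwargs": {
  "series": [
    [0.04, 0, 0, 0, 0, 0.055, -1],
    [0.04, 0, 0, 0, 0, 0.11, -1],
    [0.04, 0, 0, 0, 0, 0.165, -1],
    [0.04, 0, 0, 0, 0, 0.182, -1],
    [0.04, 0, 0, 0, 0, 0.182, -1],
    [0.04, 0, 0, 0, 0, 0.182, -1]
  ]
}}

```text
t: 29.82
ee_pos: [654.6, -10.9, 465.8]
orientation: [-0.002, -0.691, 0.722, -0.005]
force: [-1.0, 0.8, -0.7]
opening: 1.005
grasp_force: 0.0
```

```bash
python3 - <<'E'
from h import *
s=bot.get_state();C=cam("wrist",s);im=bot.read_camera("wrist");cv2.imwrite("pics/w10.png",im[:,:,::-1])
print(s["ee_pos"],s["orientation"],s["joints"])
g=im.max(2);p=proj(C,[[656.5,-9.5,350]])[0];print(p)
m=(g<60).astype(np.uint8);m[290:]=0
n,l,st,ce=cv2.connectedComponentsWithStats(m)
for i in np.argsort(-st[1:,4])[:4]+1:
    v,u=np.nonzero(l==i);w=cv2.minAreaRect(np.c_[u,v].astype(np.float32));b=back(C,[w[0]],350)
    print(st[i],w,b.round(1))
E
```

```text
[654.6334538  -10.91772037 465.79076618] [-0.00177372 -0.69149683  0.72236012 -0.00498427] [ 0.23355985  0.38496943  0.39697138  0.01039482 -1.58081885 -0.27709673]
[253.35024127 224.61330324]
[ 239  174   21   94 1884] ((249.0, 220.5), (93.0, 20.0), 90.0) [[659.2 -12.4 350. ]]
[ 348  242   39   48 1136] ((367.0, 265.5), (47.0, 38.0), 90.0) [[581.8  22.6 350. ]]
[378 252  56  38 417] ((399.4560241699219, 278.92498779296875), (66.25720977783203, 22.733407974243164), 35.65532684326172) [[559.4  33.5 350. ]]
[ 79 270  40  20 266] ((97.26826477050781, 285.0994873046875), (19.924856185913086, 37.18972396850586), 72.47442626953125) [[765.   29.8 350. ]]
```

Request:
{"fn": "drive_tool", "kwargs": {
  "series": [
    [0.014, 0, -0.15, 0, 0, 0, -1],
    [0.014, 0, -0.34, 0, 0, 0, -1],
    [0.014, 0, -0.34, 0, 0, 0, -1],
    [0.014, 0, -0.34, 0, 0, 0, -1],
    [0.014, 0, -0.34, 0, 0, 0, 1],
    [0.014, 0, -0.34, 0, 0, 0, 1],
    [0.014, 0, -0.34, 0, 0, 0, 1],
    [0.014, 0, -0.34, 0, 0, 0, 1]
  ]
}}

```text
t: 30.53
ee_pos: [658.7, -10.6, 399.6]
orientation: [-0.001, -0.692, 0.722, -0.006]
force: [-0.0, -0.2, 0.0]
opening: 0.457
grasp_force: 0.0
```

Request:
{"fn": "drive_tool", "kwargs": {
  "series": [
    [0, 0, 0, 0, 0, 0, 1],
    [0, 0, 0, 0, 0, 0, 1],
    [0, 0, 0, 0, 0, 0, 1],
    [0, 0, 0, 0, 0, 0, 1],
    [0, 0, 0, 0, 0, 0, 1]
  ]
}}

```text
t: 30.95
ee_pos: [659.4, -10.7, 398.4]
orientation: [-0.001, -0.692, 0.722, -0.006]
force: [5.2, 0.5, 1.8]
opening: 0.152
grasp_force: 60.5
```

Request:
{"fn": "drive_tool", "kwargs": {
  "series": [
    [0, 0, 0, 0, 0, -0.055, 1],
    [0, 0, 0, 0, 0, -0.11, 1],
    [0, 0, 0, 0, 0, -0.165, 1],
    [0, 0, 0, 0, 0, -0.22, 1],
    [0, 0, 0, 0, 0, -0.275, 1],
    [0, 0, 0, 0, 0, -0.33, 1],
    [0, 0, 0, 0, 0, -0.385, 1],
    [0, 0, 0, 0, 0, -0.44, 1]
  ]
}}

```text
t: 31.62
ee_pos: [656.6, -8.8, 398.4]
orientation: [-0.005, -0.297, 0.955, -0.001]
force: [-6.3, 7.7, 6.1]
opening: 0.151
grasp_force: 61.0
```

Request:
{"fn": "drive_tool", "kwargs": {
  "series": [
    [0, 0, 0, 0, 0, -0.055, 1],
    [0, 0, 0, 0, 0, -0.11, 1],
    [0, 0, 0, 0, 0, -0.165, 1],
    [0, 0, 0, 0, 0, -0.165, 1],
    [0, 0, 0, 0, 0, -0.165, 1],
    [0, 0, 0, 0, 0, -0.165, 1]
  ]
}}

```text
t: 32.12
ee_pos: [656.1, -7.6, 398.4]
orientation: [-0.006, -0.132, 0.991, 0.0]
force: [-8.0, 10.4, 6.5]
opening: 0.152
grasp_force: 61.0
```

Request:
{"fn": "drive_tool", "kwargs": {
  "series": [
    [0, 0, 0, 0, 0, 0, -1],
    [0, 0, 0, 0, 0, 0, -1],
    [0, 0, 0, 0, 0, 0, -1],
    [0, 0, 0, 0, 0, 0, -1],
    [0, 0, 0.35, 0, 0, 0, -1],
    [0, 0, 0.35, 0, 0, 0, -1],
    [0, 0, 0.35, 0, 0, 0, -1],
    [0, 0, 0.35, 0, 0, 0, -1]
  ]
}}

```text
t: 32.78
ee_pos: [658.4, -11.2, 469.6]
orientation: [-0.002, -0.13, 0.992, -0.002]
force: [0.3, -0.2, -1.2]
opening: 1.0
grasp_force: 0.0
```

Request:
{"fn": "drive_tool", "kwargs": {
  "series": [
    [-0.5, -0.3, 0.1, 0, 0, 0, -1],
    [-0.9, -0.5, 0.1, 0, 0, 0, -1],
    [-0.9, -0.5, 0.1, 0, 0, 0, -1],
    [-0.9, -0.5, 0.1, 0, 0, 0, -1],
    [-0.9, -0.5, 0.1, 0, 0, 0, -1],
    [-0.9, -0.5, 0.1, 0, 0, 0, -1],
    [-0.9, -0.5, 0.1, 0, 0, 0, -1]
  ]
}}

```text
t: 33.37
ee_pos: [476.1, -111.8, 487.8]
orientation: [-0.004, -0.129, 0.992, -0.002]
force: [0.7, 0.2, -0.1]
opening: 0.998
grasp_force: 0.0
```

```bash
python3 - <<'E'
from h import *
s=bot.get_state();print(s["t"],s["ee_pos"],s["force"])
old=cv2.imread("pics/top0.png")[:,:,::-1]
C=cam("top");im=bot.read_camera("top")
def arm(im):
    h=cv2.cvtColor(np.ascontiguousarray(im[95:155,200:265]),cv2.COLOR_RGB2HSV).astype(int)
    m=((h[...,0]>=22)&(h[...,0]<34)&(h[...,1]>150)&(h[...,2]>150)).astype(np.uint8)
    n,l,st,ce=cv2.connectedComponentsWithStats(m);i=1+np.argmax(st[1:,4]);return st[i]+[200,95,0,0,0]
print("keeper start",arm(old),"now",arm(im))
for n,(u,v) in {"side":(278,147),"top":(218,128)}.items():
    im=bot.read_camera(n);h=cv2.cvtColor(im,cv2.COLOR_RGB2HSV)[v-12:v+12,u-18:u+19].astype(int);print(n)
    for r in h: print("".join("W" if q[1]<70 and q[2]>110 else "o" if 4<=q[0]<16 and q[1]>110 else "y" if 16<=q[0]<32 and q[1]>70 else "g" if 40<q[0]<85 else "." for q in r))
E
```

```text
33.3667 [ 476.12190305 -111.7649289   487.78674345] [ 0.68912637  0.16596843 -0.06378538]
keeper start [212 119  11  28 147] now [213 119   5   6  22]
side
........W.........WWyyyyyWWWWWWWooooo
........WW......WWyyyyyyyWWWWWWyyoooo
..............WWyyyyyyyyyyyyyyyyyooyy
............WWyyyyyyyyyyyyyyyyyyyyyyy
..........WWyyyyyyyWW..Wyyyyyyyyyyyyy
........WWyyyyyyyWW....Woyyyyyyyyyyyy
......WyyyyyyyyyW..WWWyyooooyyyyyyyyy
......yyyyyyyyyyWWWWyyyyyoooyyyyyyyyy
......WyyyyyWWWWyWWWWyyyyoooyyyyyyyyy
......WyyyyW...WyyWWWyyyyoooyyyyyyyyy
........WW.....WWyyWWWyyyoooyyyyyyyyy
...............WWyyyWWWyyoooyyyyyyyyy
...............WWyyyyWWWyyooyyyyyyyyy
...............WWoyyyWWWy.yoyyyyyyyyy
..............WWWyyyyWWWyyyoyyyyyyyyy
...............WWW..yWWWy.yoyyyyyyyyy
...............WWWWWWWW.y..oyyyyyyyyy
...............WWWWWWWWoyg.oyyyyyyyyy
...............WWWWWWW.oygyoyyyyyyyyy
...............WWWWW.ooy.gyoyyyyyyyyy
...............WWWWWooy.ggooyyyyyyyyy
...............WWWW.oy.g.yooyyyyyyyyy
..............WWWWW.oyg.ooooyyyyyyyyy
........WWWWWWWWWWWoy.gyo.ooyyyyyyyyy
top
.......WWWW......yy.......WW
[... 183 characters left out ...]
W.W.............
.....W.....oyyyyyWWWWW.W..W..........
....W...ooooyyyyWWW.WWWWWWWW.........
..WW.......yyyyWWWWWWWWWWWWWWWWW.....
WWWWWWWWWWWWW.WWWWWWWWWWWWWWWWWWWWW..
WWWWWWWWWWWWWWWWWWWWWWWWWWWWWWWWWWWWW
WWWWWWWWWWWWWWWWWWWWWWWWWWWWWWWWWWWWW
WWWWWWWWWWWWWWWWWWWWWWWWWWWWWWWWWWWWW
WWWWWWWWWWWWWWWWWWWWWWWWWWWWWWWWWWWWW
WWWWWWWWWWWWWWWWWWWWWWWWWWWWWWWWWWWWW
WWWWWWWWWWWWWWWWWWWWWWWWWWWWWWWWWWWWW
WWWWWWWWWWWWWWWWWWWWWWWWWWWWWWWWWWWWW
WWWWWWWWWWWWWWWWWWWWWWWWWWWWWWWWWWWWW
WWWWWWWWWWWWWWWWWWWWWWWWWWWWWWWWWWWWW
WWWWWWWWWWWWWWWWWWWWWWWWWWWWWWWWWWWWW
WWWWWWWWWWWWWWWWWWWWWWWWWWWWWWWWWWWWW
WWWWWWWWWWWWWWWWWWWWWWWWWWWWWWWWWWWWW
WWWWWWWWWWWWWWWWWWWWWWWWWWWWWWWWWWWWW
WWWWWWWWWWWWWWWWWWWWWWWWWWWWWWWWWWWWW
```

```bash
python3 -c "
from station import bot
print(bot.finish_job())"
```

```text
the job is handed in; nothing more can be done
None
```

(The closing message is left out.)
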